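# Check a test-card reader with its blade, then read and clear the cards

### The arm

A 7-joint arm with a two-finger parallel gripper is mounted at the origin on the work surface. World frame = base frame: x ahead of the robot, y to its left, z up, the work surface at z = 0. Lengths are in m, angles in rad, forces in N, time in s.
With the tool pointing down it reaches from about 0.4 to 0.85 m from the base axis. Payload 10.4 kg.
Tool frame: the origin (TCP) lies at the very end of the fingers, on their centre line; the grasp point (between the pads) lies 19 mm behind it; z points along the fingers, y is the line along which they close (so a half turn about z gives the same grasp; the last joint's range is limited). The gripper opens to 87 mm and grips with 3 to 60 N. Pads are 19 mm wide; open, the fingers measure 117 mm over their backs; the gripper's body (75 mm by 190 mm) begins 51 mm behind the grasp point.
Start: joints at [-1.196, 0.332, -0.065, 1.46, 0.022, 1.35, -0.088], TCP at [0.242, 0.576, 0.223] pointing down, gripper open.
Joint ranges: [-2.6, 2.6], [-0.5, 2.12], [-1.47, 1.34], [0.16, 2.42], [-1.27, 4.41], [0.06, 2.06], [-2.6, 2.6]. Speed limits (rad/s): [2.22, 2.22, 2.79, 2.79, 3.14, 3.14, 3.14].

### API

Orientations are given as a unit quaternion [x, y, z, w].
In Python, from bench import r gives the robot as it stands.
- The arm moves only by the shell command python3 -m crank 'ROWS' [FORCE]. ROWS is JSON, a list that holds one entry, the list of rows, each a list of 5 numbers: the shift along the tool's x, y, z in mm, then the turn about the tool's z in degrees, then the opening, from -1 (shut) to 1 (fully open). A call has 1 to 20 rows; each row is the pose to reach, as a shift and turn from the pose commanded when the call began, along the tool's axes at that moment; what a row does not reach only later rows make up. A row lasts 1/10 s, in which the tool goes at most 50 mm and 8.59 degrees, less where a joint would pass 70% of its speed; a pose out of reach is approached as far as the arm can. A call with a gripper value outside its range is refused whole. The fingers move at their own pace and stop on an object; FORCE is the grip in N (left out, the last holds). Time passes only in rows, so rows that repeat a pose let the fingers close. It gives the time, the measured TCP pose, the force, the opening and the grip force at its end, in the units of the state.
- r.read_state(): the state, without advancing time (a new reading comes with each control period).
- r.camera(name): name is "scene" or "top" or "wrist"; returns a dict with "image" (384x512x3 uint8, red, green, blue), "vfov" (degrees; the focal length in pixels is half the picture's height over the tangent of half this angle, whatever the lens; pixels are square), "cx", "cy" (the principal point, pixels), "eye" and "attitude" of the camera in the world. Camera axes: x right, y down, z forward; pixel columns grow to the right and rows downward; lengths in m; the calibration is good to about 2 mm. A picture is of the moment at which its call begins. There is no depth.
- r.close_job(): hands the job in; it is judged then, once.
The state is a dict: "time": time; "joint_positions": joint angles; "joint_vel": joint speeds; "joint_torque": joint torques, N m; "ee_pos": TCP position; "eef_rot": TCP orientation; "ft_force": force on the tool from outside, world axes, zero at the start; "torque": the same for the moment, N m; "width": finger opening in m; "grip_force": force on a finger pad.
Only numpy, scipy, OpenCV 4.12 (cv2) and the standard library are available. Lean on these libraries where they do the work, as an engineer would, in place of code of your own. Each camera call takes 0.05 s, during which the arm holds its last target. There are 200 camera calls.

### The job

Check the empty reader first: slide the metal check blade into the narrow slot until its engraved line is level with the reader's front face, leave it there while you press the plunger on top fully down and let it spring back, then lay the blade back on its rest. Then push every test card fully home, each in a wide slot of its own, press the plunger fully down again with all of them in, and clear all the cards into the steel discard tray, leaving the spray bottle, tip box and marker alone.

Things in the scene. Friction and masses are not known exactly. Their poses are not given: they have to be found in the camera images.
- reader: Fixed white and grey box 170 deep (x), 320 wide (y), 66 mm high. Origin: centre of underside. x points away from the operator; the front face with 4 level slots is 85 mm to -x: three wide slots, then a narrow one at the -y end, 80 mm apart, floors 28 mm above the bench. A ledge flush with the floors stands out 12 mm (z 16 to 28) and bears 16 mm high flared guides at each mouth, widening it 11 mm.
- card_slot_1 (a point): Mouth of a wide card slot of the reader: the point on the slot's floor, midway across, in the plane of the reader's front face. x points into the slot (level, same axes as the reader), z up. Opening 45 wide x 16 mm high; solid stop 65 mm in, so a 120 mm card that is fully home stands out 55 mm. The one at the +y end.
- card_slot_2 (a point): Mouth of a wide card slot of the reader: the point on the slot's floor, midway across, in the plane of the reader's front face. x points into the slot (level, same axes as the reader), z up. Opening 45 wide x 16 mm high; solid stop 65 mm in, so a 120 mm card that is fully home stands out 55 mm. The middle one of the three.
- card_slot_3 (a point): Mouth of a wide card slot of the reader: the point on the slot's floor, midway across, in the plane of the reader's front face. x points into the slot (level, same axes as the reader), z up. Opening 45 wide x 16 mm high; solid stop 65 mm in, so a 120 mm card that is fully home stands out 55 mm. The one next to the narrow slot.
- check_slot (a point): Mouth of the narrow check slot: the point on the slot's floor, midway across, in the plane of the reader's front face. x points into the slot (level), z up. Opening 28 wide x 12 mm high, 150 mm deep, so nothing stops the blade at its line.
- check_blade: Loose flat aluminium gauge blade 160 x 24 x 6 mm, 62 g. Origin: centre of underside; x along its length to the tip that goes into the slot, z up. A dark engraved line crosses its top 90 mm from the tip (10 mm to -x of the origin); scoring and a dark hole mark the handle behind it. Starts lying about centred on its rest. In to the line, 70 mm stand out; let go, it stays on the slot floor.
- rest: Fixed low grey rest for the check blade: base 100 (x) x 85 (y) x 4 mm, with two dark rubber ribs across it along y, 8 mm thick, 24 mm either side of the centre, tops 12 mm above the bench. Origin: centre of its underside. The blade lies along x across both ribs.
- plunger_top (a point): Centre of the top of the plunger's round black cap (36 mm across), on the lid of the reader at its -y side; 99 mm above the bench when up. It moves straight down.
- plunger (a joint): Stroke of the sprung plunger in m: 0 up, 0.015 fully down. The spring takes 2 N to start and about 8 N at full stroke, and brings it back up.
- card_a: Present only in some starts. White plastic test card, a flat moulded slab 120 long x 40 wide x 10 mm thick, 40 g or so, lying flat on the bench. Origin: centre of its underside; x along its length towards the end that goes into the reader (the end with the round sample port and three narrow windows), z up. The other end has four cross ribs on top, for the fingers.
- card_b: Present only in some starts. White plastic test card, a flat moulded slab 120 long x 40 wide x 10 mm thick, 40 g or so, lying flat on the bench. Origin: centre of its underside; x along its length towards the end that goes into the reader (the end with the round sample port and three narrow windows), z up. The other end has four cross ribs on top, for the fingers.
- card_c: Present only in some starts. White plastic test card, a flat moulded slab 120 long x 40 wide x 10 mm thick, 40 g or so, lying flat on the bench. Origin: centre of its underside; x along its length towards the end that goes into the reader (the end with the round sample port and three narrow windows), z up. The other end has four cross ribs on top, for the fingers.
- card_d: Present only in some starts. White plastic test card, a flat moulded slab 120 long x 40 wide x 10 mm thick, 40 g or so, lying flat on the bench. Origin: centre of its underside; x along its length towards the end that goes into the reader (the end with the round sample port and three narrow windows), z up. The other end has four cross ribs on top, for the fingers.
- tray: Loose steel discard tray, open at the top, 240 (x) x 180 (y) x 50 mm high, walls and floor 4 to 5 mm, 350 g. Origin: centre of its underside.
- spray_bottle: Bystander: white spray bottle, 72 mm across, about 200 mm tall, standing. Origin: centre of its base.
- tip_box: Bystander: closed pipette-tip box, 85 x 120 x 70 mm. Origin: centre of its underside.
- marker: Bystander: black marker pen, 125 mm long, 16 mm thick, lying. Origin: under its middle.

How it is judged:
By the outcome, as a careful person would: the job done as asked, in the order asked, and still so for the second after the job is handed in, with the robot touching nothing.
Of card_a, card_b, card_c, card_d only 2 to 3 are there at a start; the rules pass over those that are not, and their reading is None.
At some moment in a run one of card_a, card_b, card_c, card_d, tray may be knocked a few centimetres aside while the robot is not near it.
It also fails if it takes over 210 s, if anything falls off the work surface, if the arm or the gripper's body presses on something with over 40 N, if the wrist force passes 120 N, or if a joint passes its speed limit or range.

## Working session

There is one attempt and no reset: what is moved stays moved. The work goes in short steps, Python scripts to look and compute and a shell command to move; the robot and the scene stay as the last step left them, time stands still between calls to the robot, and variables do not carry over. Pictures are saved under pics/ and viewed, at most 14 in all, crops included, and the job is handed in when it is done.

```bash
ls; mkdir -p pics
cat > h.py <<'E'
import numpy as np, cv2
from bench import r
from scipy.spatial.transform import Rotation as R
def snap(n,f):
    c=r.camera(n); cv2.imwrite('pics/'+f,c['image'][:,:,::-1]); 
    np.save('pics/'+f+'.npy',{k:v for k,v in c.items()},allow_pickle=True); return c
def load(f): return np.load('pics/'+f+'.npy',allow_pickle=True).item()
def rot(a):
    a=np.array(a,float); return a if a.shape==(3,3) else R.from_quat(a).as_matrix()
def px(c,u,v,z):
    f=c['image'].shape[0]/2/np.tan(np.radians(c['vfov'])/2)
    d=rot(c['attitude'])@np.array([(u-c['cx'])/f,(v-c['cy'])/f,1]); e=np.array(c['eye'])
    return (e+d*(z-e[2])/d[2])
def proj(c,p):
    f=c['image'].shape[0]/2/np.tan(np.radians(c['vfov'])/2)
    q=rot(c['attitude']).T@(np.array(p)-np.array(c['eye'])); return c['cx']+f*q[0]/q[2],c['cy']+f*q[1]/q[2]
E
python3 - <<'E'
from h import *
s=r.read_state(); print({k:np.round(v,4).tolist() for k,v in s.items()})
for n in('top','scene'):
    c=snap(n,n+'0.png'); print(n,{k:np.round(v,4).tolist() for k,v in c.items() if k!='image'})
E
```

```text
pics
{'time': 0.0, 'joint_positions': [-1.1956, 0.3329, -0.0647, 1.4609, 0.0216, 1.3499, -0.0885], 'joint_vel': [-0.0012, -0.0026, 0.0017, 0.0001, 0.0008, 0.0009, -0.0004], 'joint_torque': [0.0009, -62.3262, 0.0252, -38.9898, -0.0613, 0.04, 0.0002], 'ee_pos': [0.242, 0.5758, 0.2217], 'eef_rot': [0.1976, 0.9803, -0.0007, -0.0001], 'ft_force': [0.4517, -0.5212, 0.2709], 'torque': [-0.005, -0.0254, -0.0169], 'grip_force': 0.0, 'width': 0.0871}
top {'vfov': 49.2166, 'cx': 259.1243, 'cy': 186.7731, 'eye': [0.3633, 0.0157, 1.3797], 'attitude': [-0.704, 0.7058, -0.06, 0.051]}
scene {'vfov': 42.7353, 'cx': 261.8625, 'cy': 194.6977, 'eye': [1.3176, -0.4637, 1.0287], 'attitude': [0.8164, 0.4518, -0.1696, -0.3171]}
```

View pics/top0.png

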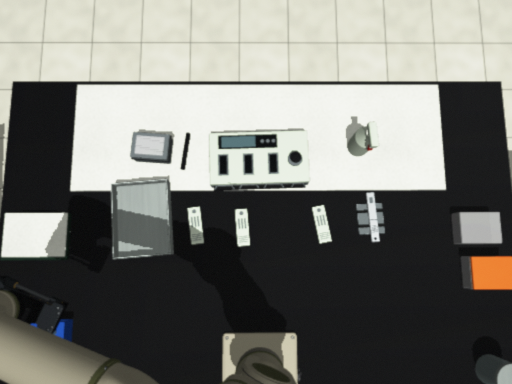

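View pics/scene0.png

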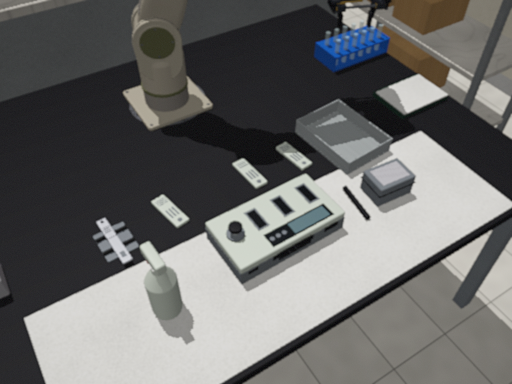

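The top view shows three cards at about (195,225), (242,227) and (321,224), the blade on its rest at (374,217), the reader at (259,158) with its slots facing the robot, and the tray at (142,218). Next I'll take an enlarged crop and measure from it.

Run:
```python
from h import *
c=load('top0.png'); im=c['image'][:,:,::-1]
cv2.imwrite('pics/crop.png',cv2.resize(im[125:265,180:400],None,fx=3.6,fy=3.6,interpolation=cv2.INTER_CUBIC))
g=cv2.cvtColor(im,cv2.COLOR_BGR2GRAY)
def rect(x0,y0,x1,y1,t,z):
    m=(g[y0:y1,x0:x1]>t).astype(np.uint8)
    n,l,st,ce=cv2.connectedComponentsWithStats(m); k=1+np.argmax(st[1:,4])
    p=np.argwhere(l==k)[:,::-1]+[x0,y0]
    w=np.array([px(c,u,v,z)[:2] for u,v in p]); R_=cv2.minAreaRect((w*1000).astype(np.float32))
    d=np.linalg.svd(w-w.mean(0))[2][0]; d*=np.sign(d[0])
    print(w.mean(0).round(4),R_, 'yaw',np.degrees(np.arctan2(d[1],d[0])).round(1))
rect(185,200,208,250,150,.01); rect(230,200,255,250,150,.01); rect(308,200,335,248,150,.01)
rect(364,190,386,244,175,.018)
rect(204,124,316,192,150,.066)
for u,v in((259,158),(295,158),(209,188),(310,186)): print(px(c,u,v,.066 if u!=295 else .099).round(4))
print('tray',[px(c,u,v,.05)[:2].round(3).tolist() for u,v in((112,180),(171,177),(174,255),(112,259))])
```

```text
[0.4771 0.2077] ((471.9339294433594, 208.85838317871094), (84.92398834228516, 40.90858840942383), 7.357827186584473) yaw 16.6
[0.4475 0.0543] ((448.1248474121094, 54.468414306640625), (119.85114288330078, 41.117149353027344), 4.618163585662842) yaw 5.2
[ 0.457  -0.2052] ((457.83013916015625, -205.12579345703125), (120.53036499023438, 41.003150939941406), 10.786484718322754) yaw 10.8
[ 0.4781 -0.3726] ((480.9006652832031, -372.4840087890625), (155.55674743652344, 24.589784622192383), 4.029604434967041) yaw 4.1
[ 0.6725 -0.0102] ((669.4073486328125, -3.8136749267578125), (217.30465698242188, 360.832275390625), 0.02733961120247841) yaw -89.4
[ 0.6649 -0.0014  0.066 ]
[ 0.6573 -0.1137  0.099 ]
[0.5678 0.1573 0.066 ]
[ 0.5737 -0.1633  0.066 ]
tray [[0.597, 0.47], [0.606, 0.282], [0.359, 0.265], [0.347, 0.457]]
```

View pics/crop.png

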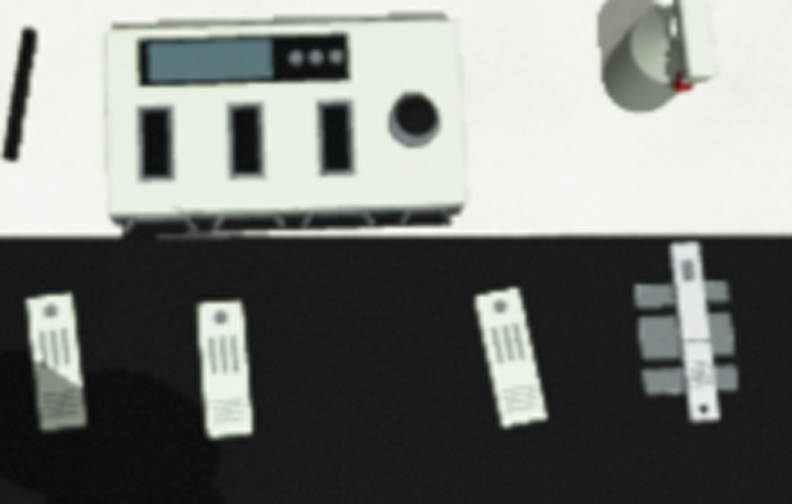

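The crop shows every card with its port end towards the reader. The blade's tip points at the reader and its hole is at the near end. Next I'll work out the reader pose and the first approach.

```bash
cat >> h.py <<'E'
def go(x,y,z,yaw=None):
    "shift (mm, tool axes) and turn (deg) from measured pose; yaw=world heading of closing-normal axis (card x)"
    s=r.read_state(); M=R.from_quat(s['eef_rot']).as_matrix(); p=s['ee_pos']
    d=M.T@(np.array([x,y,z])-p)*1000
    h=np.degrees(np.arctan2(-M[1,0],-M[0,0])) # heading of -tool x
    t=0 if yaw is None else -((yaw-h+90)%180-90)
    print('shift',d.round(1),'turn',round(t,1),'| heading',round(h,2),'pos',np.round(p,4),'F',np.round(s['ft_force'],1),'w',round(s['width'],4),'g',round(s['grip_force'],1),'j7',round(s['joint_positions'][6],2),'t',round(s['time'],2),'tilt',M[:2,2].round(4))
E
python3 - <<'E'
from h import *
c=load('top0.png')
cr=lambda u,v:(180+u/3.6-.36,125+v/3.6-.36)
fl,fr,bl,br=[px(c,*cr(*p),.066)[:2] for p in((110,215),(463,206),(107,24),(450,17))]
print(fl,fr,bl,br,'centre',(fl+fr+bl+br)/4,'yaw',np.degrees(np.arctan2(*(fl-fr)[::-1]))-90,np.linalg.norm(fl-fr),np.linalg.norm(bl-fl))
print('plunger',px(c,*cr(416,116),.099),'bottle',px(c,*cr(640,70),.1))
print('card left',px(c,*cr(50,297),.01),px(c,*cr(62,427),.01))
go(.43,-.376,.2,4)
E
```

```text
[0.57944819 0.15364716] [ 0.58707291 -0.1579917 ] [0.75345772 0.15891033] [ 0.76006555 -0.15002457] centre [0.67001109 0.00113531] yaw 1.4015480439162502 0.31173212147665513 0.17408911019587137
plunger [ 0.66093746 -0.11440615  0.099     ] bottle [ 0.70183033 -0.31132117  0.1       ]
card left [0.51310221 0.21294636 0.01      ] [0.39576077 0.19972835 0.01      ]
shift [-542.1 -804.7   22.9] turn -26.8 | heading -22.79 pos [0.242  0.5759 0.2218] F [0.5 0.2 0.1] w 0.0865 g 0.0 j7 -0.09 t 0.1 tilt [-0.0004 -0.0012]
```

```bash
python3 -m crank '[[[-422,-339,10,-10,1],[-422,-339,10,-10,1],[-422,-339,10,-10,1],[-422,-339,10,-10,1],[-422,-339,10,-10,1],[-422,-339,10,-10,1],[-422,-339,10,-10,1],[-422,-339,10,-10,1],[-422,-339,10,-10,1],[-422,-339,10,-10,1],[-422,-339,10,-10,1],[-542,-805,20,-27,1],[-542,-805,20,-27,1],[-542,-805,20,-27,1],[-542,-805,20,-27,1],[-542,-805,20,-27,1],[-542,-805,20,-27,1],[-542,-805,20,-27,1],[-542,-805,20,-27,1],[-542,-805,20,-27,1]]]' 30
python3 -m crank '[[[0,0,0,0,1],[0,0,0,0,1],[0,0,0,0,1]]]'
python3 - <<'E'
from h import *
go(.43,-.376,.2,4)
c=snap('wrist','w0.png'); print({k:np.round(v,4).tolist() for k,v in c.items() if k!='image'})
E
```

```text
time: 2.1
ee_pos: [0.435, -0.3393, 0.2033]
eef_rot: [-0.037, 0.999, 0.0, 0.0]
ft_force: [0.6, 0.2, -0.1]
width: 0.0871
grip_force: 0.0
time: 2.4
ee_pos: [0.436, -0.3363, 0.203]
eef_rot: [-0.037, 0.999, 0.0, -0.0]
ft_force: [0.0, -0.1, -0.2]
width: 0.0872
grip_force: 0.0
shift [  9.  -39.1   2.9] turn 0.3 | heading 4.29 pos [ 0.436  -0.3363  0.203 ] F [ 0.  -0.1 -0.2] w 0.0872 g 0.0 j7 2.35 t 2.4 tilt [-0.0004  0.0009]
{'vfov': 62.8072, 'cx': 255.7529, 'cy': 195.5076, 'eye': [0.3566, -0.3436, 0.3657], 'attitude': [0.673, 0.7252, 0.1067, 0.0985]}
```

View pics/w0.png

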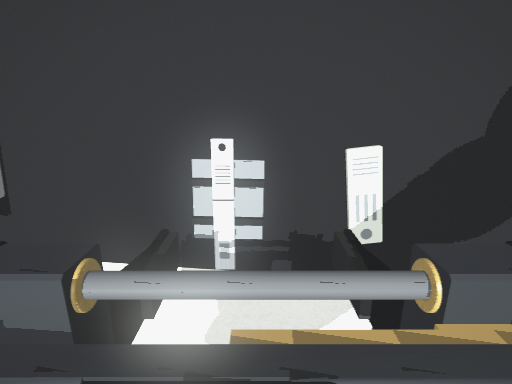

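The wrist view shows the blade with its hole end at (222,140), its engraved line at (223,200) and its tip at about (225,268). The nearest card (port end at the bottom) is at about (364,195). I'll measure both.

```bash
cat >> h.py <<'E'
def rect(c,x0,y0,x1,y1,t,z):
    g=cv2.cvtColor(c['image'],cv2.COLOR_RGB2GRAY)
    l,st=cv2.connectedComponentsWithStats((g[y0:y1,x0:x1]>t).astype(np.uint8))[1:3]; k=1+np.argmax(st[1:,4])
    k=cv2.findContours((l==k).astype(np.uint8),cv2.RETR_EXTERNAL,cv2.CHAIN_APPROX_NONE)[0][0][:,0]+[x0,y0]
    w=np.array([px(c,u,v,z)[:2]*1000 for u,v in k],np.float32); (cx,cy),(a,b),an=cv2.minAreaRect(w)
    if a<b: a,b,an=b,a,an-90
    an=(an+90)%180-90
    print('centre',round(cx,1),round(cy,1),'size',round(a,1),round(b,1),'yaw',round(an,2))
E
python3 - <<'E'
from h import *
c=load('w0.png')
g=cv2.cvtColor(c['image'],cv2.COLOR_RGB2GRAY); print(g[190,185:275:4],g[250,205:245:2],g[130:145,218])
rect(c,205,130,240,275,215,.018); rect(c,335,140,395,250,150,.01)
for p in((222,139),(223,200),(225,268)): print(px(c,*p,.018).round(4))
E
```

```text
[ 83  85 203 218 218 219 220 247 247 247 247 247 232 219 219 218 219 218
 217 216  79  76  73] [ 79  80  81  81  82 191 210 239 215 215 215 215 244 247 247 110  88  88
  87  86] [ 77  77  77  78  79  80  79  81 171 247 247 247 247 247 241]
centre 459.4 -374.1 size 122.1 39.9 yaw 1.63
centre 455.2 -207.1 size 120.1 41.6 yaw 10.68
[ 0.3989 -0.3772  0.018 ]
[ 0.4688 -0.373   0.018 ]
[ 0.557  -0.3665  0.018 ]
```

```bash
python3 -c "
from h import *
go(.424,-.3762,.006,4)"
```

```text
shift [ 15.3 -39.3 197.1] turn 0.3 | heading 4.34 pos [ 0.4362 -0.336   0.2031] F [ 0.5 -0.6 -0.4] w 0.0869 g 0.0 j7 2.35 t 2.45 tilt [-0.     0.001]
```

```bash
python3 -m crank '[[[15,-39,50,0.3,0.6],[15,-39,100,0.3,0.6],[15,-39,140,0.3,0.6],[15,-39,160,0.3,0.6],[15,-39,175,0.3,0.6],[15,-39,185,0.3,0.6],[15,-39,192,0.3,0.6],[15,-39,197,0.3,0.6],[15,-39,197,0.3,0.6],[15,-39,197,0.3,0.6]]]'
python3 -m crank '[[[0,0,0,0,-1],[0,0,0,0,-1],[0,0,0,0,-1],[0,0,0,0,-1],[0,0,0,0,-1],[0,0,0,0,-1],[0,0,0,0,-1],[0,0,0,0,-1],[0,0,0,0,-1],[0,0,0,0,-1]]]' 30
```

```text
time: 3.45
ee_pos: [0.424, -0.3778, 0.007]
eef_rot: [-0.034, 0.999, -0.0, 0.001]
ft_force: [0.4, 0.0, -1.0]
width: 0.0697
grip_force: 0.0
time: 4.45
ee_pos: [0.4235, -0.3775, 0.0063]
eef_rot: [-0.034, 0.999, 0.0, -0.0]
ft_force: [0.1, 0.1, 0.2]
width: 0.0234
grip_force: 29.8
```

```bash
python3 -c "
from h import *
go(.60,-.07,.25,1.4)"
```

```text
shift [-197.1  294.8 -243.7] turn 2.5 | heading 3.91 pos [ 0.4235 -0.3775  0.0063] F [0.1 0.1 0.2] w 0.0234 g 29.8 j7 2.56 t 4.45 tilt [-0.      0.0001]
```

```bash
python3 -m crank '[[[0,0,-20,0,-1],[0,0,-60,0,-1],[0,0,-110,0,-1],[0,0,-160,0,-1],[0,0,-210,0,-1],[-20,30,-244,0,-1],[-50,75,-244,2,-1],[-80,120,-244,2.5,-1],[-110,165,-244,2.5,-1],[-140,210,-244,2.5,-1],[-170,255,-244,2.5,-1],[-185,278,-244,2.5,-1],[-197,295,-244,2.5,-1],[-197,295,-244,2.5,-1],[-197,295,-244,2.5,-1]]]'
python3 - <<'E'
from h import *
c=snap('wrist','w1.png'); go(.6,-.07,.25,1.4); print({k:np.round(v,4).tolist() for k,v in c.items() if k!='image'})
E
```

```text
time: 5.95
ee_pos: [0.5996, -0.0708, 0.2501]
eef_rot: [-0.012, 1.0, -0.0, -0.0]
ft_force: [-0.4, -0.6, -0.8]
width: 0.0236
grip_force: 29.8
shift [-0.6  1.7  0.3] turn -0.1 | heading 1.29 pos [ 0.5994 -0.0717  0.2503] F [-0.2 -0.  -0. ] w 0.0236 g 29.8 j7 1.75 t 6.0 tilt [-0.0003 -0.0008]
{'vfov': 62.8072, 'cx': 255.7529, 'cy': 195.5076, 'eye': [0.52, -0.0737, 0.4129], 'attitude': [0.6911, 0.708, 0.1034, 0.1017]}
```

View pics/w1.png

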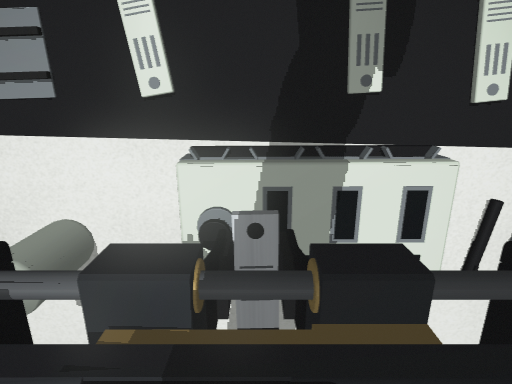

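The wrist view shows the reader's front top edge at row ~160 between columns 180 and 455. The flared guides are just above it at rows 147–158, and the plunger cap is at (214,215). I'll zoom in on the edge.

Run:
```python
from h import *
c=load('w1.png'); im=c['image'][:,:,::-1]
cv2.imwrite('pics/w1c.png',cv2.resize(im[140:256,172:462],None,fx=2.7,fy=4,interpolation=cv2.INTER_CUBIC))
```

```text
(no output)
```

View pics/w1c.png

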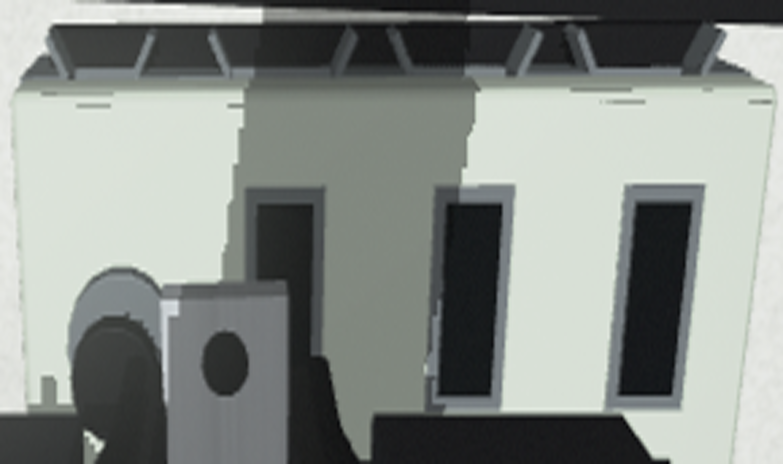

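Run:
```python
from h import *
c=load('w1.png')
P=lambda U,V,z: px(c,172+U/2.7-.3,140+V/4-.4,z)[:2]*1000
for a,b in((52,152),(213,352),(393,538),(572,718)):
    A,B=P(a,27,.044),P(b,27,.044); print('guide tips',A.round(1),B.round(1),((A+B)/2).round(1))
l,q=P(14,90,.066),P(776,90,.066); print('lid',l,q,(l+q)/2,np.degrees(np.arctan2(*(l-q)[::-1]))-90)
print('lid upper line',P(400,80,.066))
print('cap',P(115,378,.099),'r',P(75,378,.099)-P(160,378,.099))
for p in((200,0,),): pass
# tip-line corners of front edge fit
g=cv2.cvtColor(c['image'],cv2.COLOR_RGB2GRAY).astype(float)
for u in(190,205,400,440): print(u,g[144:170,u].astype(int))
```

```text
guide tips [ 572.3 -148.7] [ 571.3 -105.3] [ 571.8 -127. ]
guide tips [570.6 -78.9] [569.2 -18.7] [569.9 -48.8]
guide tips [568.7  -1. ] [567.2  61.8] [568.   30.4]
guide tips [566.9  76.5] [565.4 139.6] [566.1 108.1]
lid [ 587.12325659 -160.50667682] [579.50618699 154.17981281] [583.31472179  -3.16343201] -178.61341128002616
lid upper line [580.45264667  -1.25838058]
cap [ 658.66731247 -115.56660653] r [  0.83281517 -34.04832826]
190 [230 226 197 118 121 114 135 134 151 148  80  80  83  93  94 124 133 142
 162 145 215 220 223 223 223 223]
205 [230 228  61  61  65  64  65  65  66  66  66  66  67 127 134 132 133 142
 164 165 215 220 162 222 223 223]
400 [ 37  24  32  35  35  34  35  34  33  35  36  33  43 126 126 132 138 152
 138 213 217 156 220 220 220 220]
440 [ 35  33 228 198 125 147 216 224 226 227 226 109  77  76 112 131 137 161
 208 212 216 219 218 219 219 218]
```

```bash
python3 -c "
from h import *
go(.416,-.1321,.0253,1.4)"
```

```text
shift [184.6 -56.1 225.1] turn -0.1 | heading 1.29 pos [ 0.5994 -0.0717  0.2503] F [-0.2 -0.  -0. ] w 0.0236 g 29.8 j7 1.75 t 6.0 tilt [-0.0003 -0.0008]
```

```bash
python3 -m crank '[[[46,-14,10,-0.1,-1],[92,-28,40,-0.1,-1],[138,-42,80,-0.1,-1],[185,-56,120,-0.1,-1],[185,-56,165,-0.1,-1],[185,-56,195,-0.1,-1],[185,-56,215,-0.1,-1],[185,-56,225,-0.1,-1],[185,-56,225,-0.1,-1],[185,-56,225,-0.1,-1]]]'
python3 - <<'E'
from h import *
go(.5381,-.1291,.0253,1.4)
c=snap('scene','s1.png'); im=c['image'][:,:,::-1]
cv2.imwrite('pics/s1c.png',cv2.resize(im[130:280,140:340],None,fx=4,fy=4,interpolation=cv2.INTER_CUBIC))
E
```

```text
time: 7.0
ee_pos: [0.4172, -0.131, 0.0264]
eef_rot: [-0.013, 1.0, -0.0, 0.001]
ft_force: [-1.0, -1.0, -0.5]
width: 0.0238
grip_force: 29.8
shift [-120.9   -1.2    1.3] turn 0.1 | heading 1.45 pos [ 0.4172 -0.131   0.0264] F [-1.  -1.  -0.5] w 0.0238 g 29.8 j7 1.9 t 7.0 tilt [ 0.0016 -0.0001]
```

View pics/s1c.png

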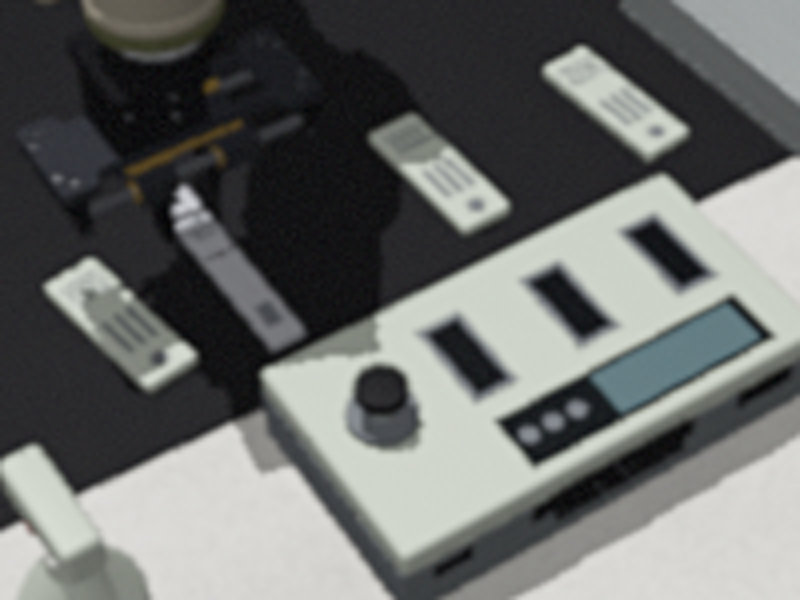

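The blade is held straight and lined up ahead of the narrow slot, so I'll insert it.

```bash
python3 -m crank '[[[-8,-1,1,0,-1],[-16,-1,1,0,-1],[-22,-1,1,0,-1],[-28,-1,1,0,-1],[-34,-1,1,0,-1],[-40,-1,1,0,-1],[-46,-1,1,0,-1],[-52,-1,1,0,-1],[-52,-1,1,0,-1]]]'
python3 -c "
from h import *
go(.5381,-.1291,.0253,1.4)"
```

```text
time: 7.95
ee_pos: [0.4694, -0.1301, 0.0244]
eef_rot: [-0.013, 1.0, -0.0, 0.0]
ft_force: [0.3, -1.0, 0.2]
width: 0.0232
grip_force: 29.8
shift [-68.7  -0.8  -0.8] turn 0.1 | heading 1.51 pos [ 0.4694 -0.1301  0.0244] F [ 0.3 -1.   0.2] w 0.0232 g 29.8 j7 1.93 t 7.95 tilt [ 0.0008 -0.0004]
```

```bash
python3 -m crank '[[[-8,0,-1,0,-1],[-16,0,-1,0,-1],[-24,0,-1,0,-1],[-32,0,-1,0,-1],[-40,0,-1,0,-1],[-48,0,-1,0,-1],[-56,0,-1,0,-1],[-62,0,-1,0,-1],[-66,0,-1,0,-1],[-66,0,-1,0,-1]]]'
python3 - <<'E'
from h import *
go(.5381,-.1291,.0253,1.4)
c=snap('wrist','w2.png'); im=c['image'][:,:,::-1]
cv2.imwrite('pics/w2c.png',np.vstack([cv2.resize(im[180:384,150:350],(800,600),interpolation=cv2.INTER_CUBIC)]))
E
```

```text
time: 8.95
ee_pos: [0.535, -0.1282, 0.0254]
eef_rot: [-0.013, 1.0, -0.0, 0.0]
ft_force: [0.7, -1.8, -0.7]
width: 0.0237
grip_force: 29.8
shift [-3.  -1.   0.1] turn 0.1 | heading 1.52 pos [ 0.535  -0.1282  0.0254] F [ 0.7 -1.8 -0.7] w 0.0237 g 29.8 j7 1.95 t 8.95 tilt [ 0.0006 -0.0001]
```

View pics/w2c.png

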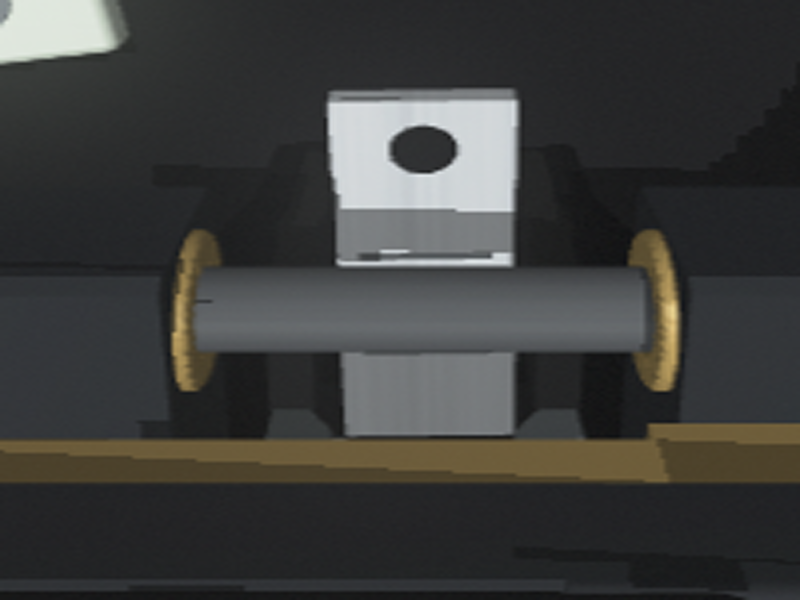

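The wrist view shows the blade in the slot between its guides, with the handle end at crop (422,95). I'll let go, back off, and compare the line with the face.

```bash
python3 -m crank '[[[-2,0,1,0,-1],[-2,0,2,0,-1],[-2,0,2.5,0,-1],[-2,0,2.5,0,-1],[-2,0,2.5,0,0],[-2,0,2.5,0,0],[-2,0,2.5,0,0],[-2,0,2.5,0,0],[-2,0,2.5,0,0],[-2,0,-20,0,0],[-2,0,-60,0,0],[-2,0,-105,0,0],[-2,0,-155,0,0],[-2,0,-200,0,0],[-25,60,-205,0,0],[-25,60,-205,0,0],[-25,60,-205,0,0],[-25,60,-205,0,0]]]'
python3 - <<'E'
from h import *
go(.5381,-.1291,.0253,1.4)
c=snap('wrist','w3.png'); im=c['image'][:,:,::-1]
u,v=map(int,proj(c,(.58,-.128,.03))); print(u,v)
cv2.imwrite('pics/w3c.png',cv2.resize(im[max(v-55,0):v+45,max(0,u-65):u+65],None,fx=6,fy=6,interpolation=cv2.INTER_CUBIC)); print(max(v-55,0),max(0,u-65))
E
```

```text
time: 10.8
ee_pos: [0.5574, -0.0678, 0.2297]
eef_rot: [-0.013, 1.0, -0.0, -0.001]
ft_force: [-0.1, -0.8, 0.2]
width: 0.0433
grip_force: 0.0
shift [ 20.7 -60.7 204.5] turn 0.1 | heading 1.54 pos [ 0.5574 -0.0678  0.2297] F [-0.1 -0.8  0.2] w 0.0433 g 0.0 j7 1.73 t 10.8 tilt [-0.0011 -0.0004]
206 189
134 141
```

View pics/w3c.png

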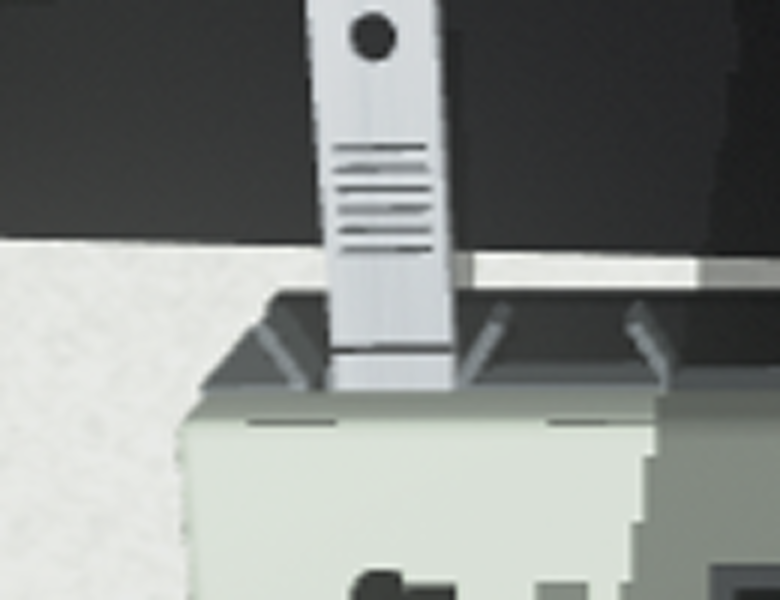

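Run:
```python
from h import *
c=load('w3.png'); P=lambda U,V,z: px(c,141+U/6-.4,134+V/6-.4,z)*1000
a,b=P(393,349,.034),P(393,388,.034); print(a,b,np.linalg.norm(a-b)); print('blade axis', P(374,36,.034), P(310,20,.034)-P(440,20,.034))
print('guide tips',P(266,325,.044),P(505,310,.044), 'eye',c['eye'])
go(.5574,-.0678,.2297,1.4)
```

```text
[ 582.06626727 -127.38146943   34.        ] [ 590.14075111 -127.53072028   34.        ] 8.075863121978065
blade axis [ 520.79431921 -129.82464294   34.        ] [  0.65491035 -24.41901223   0.        ]
guide tips [ 575.03127445 -150.02683717   44.        ] [ 570.83109212 -104.28562589   44.        ] eye [ 0.47784325 -0.07106088  0.39256266]
shift [-0.2  0.8  0.1] turn 0.1 | heading 1.45 pos [ 0.5572 -0.0686  0.2298] F [ 0.8 -0.5 -0.9] w 0.0433 g 0.0 j7 1.73 t 10.85 tilt [-0.001  -0.0005]
```

Run:
```python
from h import *
c=load('w3.png'); P=lambda U,V,z: px(c,141+U/6-.4,134+V/6-.4,z)*1000
for q in((590,365,.028),(590,388,.040),(590,388,.044),(393,388,.040),(393,388,.044),(393,420,.066),(393,420,.063),(590,292,.016),(590,292,.028)): print(q,P(*q).round(1))
g=cv2.cvtColor(c['image'],cv2.COLOR_RGB2GRAY)
for u in (190,198,206,214,231,237,243): print(u,g[178:212,u])
```

```text
(590, 365, 0.028) [586.1 -88.7  28. ]
(590, 388, 0.04) [587.2 -88.1  40. ]
(590, 388, 0.044) [586.  -87.9  44. ]
(393, 388, 0.04) [ 588.3 -126.6   40. ]
(393, 388, 0.044) [ 587. -126.   44.]
(393, 420, 0.066) [ 586.2 -122.6   66. ]
(393, 420, 0.063) [ 587.2 -123.1   63. ]
(590, 292, 0.016) [574.  -89.5  16. ]
(590, 292, 0.028) [570.9 -88.9  28. ]
190 [232 229 229 230 138  62  63  67  69  78  85  84  84  84  85  88 102 116
 136 135 155 133 134 139 144 157 121 213 218 222 222 222 222 222]
198 [211 211 212 212 212 211 211 212 212 212 211 212 212 171  69 211 212 212
 211 211 210 150 134 139 144 158 195 213 218 222 222 222 222 222]
206 [209 209 208 209 207 207 207 207 207 207 206 206 206 126  92 206 205 206
 206 207 207 149 134 138 144 158 194 213 217 222 222 222 222 222]
214 [206 206 206 206 206 206 206 206 207 206 206 205 206 127  91 205 206 206
 205 205 205 148 134 138 144 160 195 213 217 221 221 222 221 222]
231 [229 230 230 227  87  50  51  56  56  57  56  57  59  58  58  58  71  87
  87  87 119 127 133 138 142 159 196 213 217 221 221 221 221 221]
237 [230 229 231 230  87  47  49  53  54  54  54  55  56  55  56  56  68  85
  86  87 119 127 132 137 142 159 117 212 217 220 221 221 221 221]
243 [232 231 230 229  86  46  46  52  52  52  51  52  53  53  54  53  66  85
  85  85 117 127 132 137 141 159 138 213 217 220 221 221 221 221]
```

```bash
python3 -c "
from h import *
go(.537,-.1288,.0235,1.4)"
```

```text
shift [ 21.5 -59.6 206.4] turn 0.1 | heading 1.45 pos [ 0.5572 -0.0686  0.2298] F [ 0.8 -0.5 -0.9] w 0.0433 g 0.0 j7 1.73 t 10.85 tilt [-0.001  -0.0005]
```

```bash
python3 -m crank '[[[21,-60,10,0,0],[21,-60,50,0,0],[21,-60,100,0,0],[21,-60,150,0,0],[21,-60,185,0,0],[21,-60,200,0,0],[21,-60,206,0,0],[21,-60,206,0,-1],[21,-60,206,0,-1],[21,-60,206,0,-1],[21,-60,206,0,-1],[21,-60,206,0,-1],[19,-60,206,0,-1],[17,-60,206,0,-1],[16,-60,206,0,-1],[16,-60,206,0,-1],[16,-60,206,0,-1],[16,-60,206,0,-1]]]'
python3 -m crank '[[[0,0,0,0,0],[0,0,0,0,0],[0,0,0,0,0],[0,0,0,0,0],[0,0,-20,0,0],[0,0,-60,0,0],[0,0,-105,0,0],[0,0,-155,0,0],[0,0,-200,0,0],[-25,60,-205,0,0],[-25,60,-205,0,0],[-25,60,-205,0,0],[-25,60,-205,0,0]]]'
python3 - <<'E'
from h import *
c=snap('wrist','w4.png'); g=cv2.cvtColor(c['image'],cv2.COLOR_RGB2GRAY)
for u in (198,206,210,214): print(u,g[178:206,u])
go(.659,-.1155,.105,1.4)
E
```

```text
time: 12.65
ee_pos: [0.5432, -0.1281, 0.0246]
eef_rot: [-0.013, 1.0, 0.0, -0.0]
ft_force: [-2.9, 0.3, 6.3]
width: 0.0237
grip_force: 30.0
time: 13.95
ee_pos: [0.5664, -0.0678, 0.2289]
eef_rot: [-0.013, 1.0, -0.0, -0.0]
ft_force: [0.5, -0.4, -0.6]
width: 0.0438
grip_force: 0.0
198 [211 210 211 212 211 211 211 211 211 129  96 212 212 212 132 137 142 147
 182 213 217 220 222 222 223 222 222 222]
206 [209 209 209 208 208 207 208 207 208 130  93 206 206 206 132 136 142 146
 183 213 216 220 141 222 222 222 222 222]
210 [211 210 210 210 210 209 209 209 209 130  94 208 208 207 132 137 142 146
 183 213 216 220 222 222 222 222 222 223]
214 [207 206 206 206 206 206 205 205 206 128  92 204 205 205 131 137 142 146
 183 212 216 220 222 222 222 222 222 222]
shift [-91.6 -49.2 123.9] turn 0.0 | heading 1.44 pos [ 0.5663 -0.0685  0.2289] F [-0.8 -0.2 -0.1] w 0.0434 g 0.0 j7 1.74 t 14.0 tilt [-0.0008 -0.0006]
```

Run:
```python
from h import *
for f,l,b in(('w3.png',191.6,198.3),('w4.png',187.55,191.5)):
    c=load(f); L=px(c,206,l,.034)*1000; F=px(c,206,b,.040)*1000; print(L.round(1),F.round(1),(F-L)[0].round(2))
c=load('w4.png'); g=cv2.cvtColor(c['image'],cv2.COLOR_RGB2GRAY)
for u in (231,237): print(u,g[170:206,u])
```

```text
[ 581.9 -127.5   34. ] [ 588.3 -126.7   40. ] 6.44
[ 585.7 -127.2   34. ] [ 588.8 -126.4   40. ] 3.1
231 [229 229 229 230 227  87  49  51  55  56  57  56  57  58  57  58  58  79
  88  87  87 130 130 135 141 146 183 212 215 220 222 221 221 221 221 221]
237 [232 231 229 230 231  88  47  48  54  53  55  55  54  57  56  56  56  77
  86  86  86 130 128 135 141 145 113 212 216 220 221 221 221 221 221 221]
```

Run:
```python
from h import *
c=load('w4.png')
for v,z in((186.7,.028),(190.6,.040),(190.6,.044),(174.6,.016)): print(px(c,234,v,z).round(4)*1000)
go(.5435,-.1288,.0235,1.4)
```

```text
[585.4 -94.7  28. ]
[586.8 -93.8  40. ]
[585.7 -93.6  44. ]
[573.3 -95.5  16. ]
shift [ 24.1 -59.6 205.5] turn 0.0 | heading 1.44 pos [ 0.5663 -0.0685  0.2289] F [-0.8 -0.2 -0.1] w 0.0434 g 0.0 j7 1.74 t 14.0 tilt [-0.0008 -0.0006]
```

```bash
python3 -m crank '[[[24,-60,10,0,0],[24,-60,50,0,0],[24,-60,100,0,0],[24,-60,150,0,0],[24,-60,185,0,0],[24,-60,200,0,0],[24,-60,205,0,0],[24,-60,205,0,-1],[24,-60,205,0,-1],[24,-60,205,0,-1],[24,-60,205,0,-1],[24,-60,205,0,-1],[23,-60,205,0,-1],[22,-60,205,0,-1],[22,-60,205,0,-1],[22,-60,205,0,-1]]]'
python3 -m crank '[[[0,0,0,0,0],[0,0,0,0,0],[0,0,0,0,0],[0,0,0,0,0],[0,0,-20,0,0],[0,0,-60,0,0],[0,0,-105,0,0],[0,0,-155,0,0],[0,0,-200,0,0],[-25,60,-205,0,-1],[-25,60,-205,0,-1],[-25,60,-205,0,-1],[-25,60,-205,0,-1]]]'
python3 - <<'E'
from h import *
c=snap('wrist','w5.png'); g=cv2.cvtColor(c['image'],cv2.COLOR_RGB2GRAY)
for u in (198,206,214): print(u,g[178:206,u])
go(.660,-.1155,.105,1.4)
E
```

```text
time: 15.6
ee_pos: [0.546, -0.128, 0.0247]
eef_rot: [-0.013, 1.0, 0.0, -0.0]
ft_force: [-3.9, -0.1, 7.3]
width: 0.0236
grip_force: 30.0
time: 16.9
ee_pos: [0.5694, -0.0677, 0.2289]
eef_rot: [-0.013, 1.0, -0.0, -0.0]
ft_force: [-0.1, 0.2, -0.3]
width: 0.0193
grip_force: 0.0
198 [211 211 210 210 211 211 211 172  72 211 211 171 134 140 143 170 145 214
 219 222 223 222 222 222 222 222 222 222]
206 [208 208 209 208 209 208 209 169  96 207 208 168 136 140 143 170 145 215
 218 197 222 222 222 222 223 222 222 222]
214 [206 206 206 206 206 207 207 167  94 206 205 167 135 140 142 169 208 214
 218 222 222 222 222 222 222 222 222 222]
shift [-89.7 -49.3 123.8] turn 0.0 | heading 1.44 pos [ 0.5692 -0.0684  0.2289] F [-0.7  0.4  0.6] w 0.0157 g 0.0 j7 1.74 t 16.95 tilt [-0.0009 -0.0006]
```

```bash
python3 -m crank '[[[23,-60,10,0,0],[23,-60,50,0,0],[23,-60,100,0,0],[23,-60,150,0,0],[23,-60,185,0,0],[23,-60,200,0,0],[23,-60,205,0,0],[23,-60,205,0,-1],[23,-60,205,0,-1],[23,-60,205,0,-1],[23,-60,205,0,-1],[23,-60,205,0,-1],[22,-60,205,0,-1],[21.5,-60,205,0,-1],[21.5,-60,205,0,-1],[21.5,-60,205,0,-1]]]'
python3 -m crank '[[[0,0,0,0,0],[0,0,0,0,0],[0,0,0,0,0],[0,0,0,0,0],[0,0,-20,0,0],[0,0,-60,0,0],[0,0,-105,0,0],[0,0,-155,0,0],[0,0,-200,0,0],[-25,60,-205,0,-1],[-25,60,-205,0,-1],[-25,60,-205,0,-1],[-25,60,-205,0,-1]]]'
python3 - <<'E'
from h import *
c=snap('wrist','w6.png'); g=cv2.cvtColor(c['image'],cv2.COLOR_RGB2GRAY)
for u in (198,206,214): print(u,g[178:206,u])
go(.660,-.1155,.105,1.4)
E
```

```text
time: 18.55
ee_pos: [0.5494, -0.1279, 0.0248]
eef_rot: [-0.013, 1.0, 0.0, -0.0]
ft_force: [-4.7, 1.0, 9.3]
width: 0.0233
grip_force: 30.0
time: 19.85
ee_pos: [0.5729, -0.0676, 0.2289]
eef_rot: [-0.013, 1.0, -0.0, -0.0]
ft_force: [-0.2, -0.3, 0.5]
width: 0.0192
grip_force: 0.0
198 [210 210 210 210 167  72 211 212 171 136 141 145 173 180 215 220 164 222
 223 222 222 222 222 222 222 222 223 222]
206 [208 209 209 209 164  71 208 207 168 136 141 144 173 210 215 219 163 222
 222 222 222 222 222 222 222 222 222 222]
214 [207 207 207 207 164  68 206 206 168 135 141 143 174 210 215 219 222 222
 222 222 222 222 222 222 222 222 222 222]
shift [-86.2 -49.2 123.8] turn 0.0 | heading 1.44 pos [ 0.5727 -0.0684  0.2289] F [ 0.3 -0.8  0.6] w 0.0155 g 0.0 j7 1.75 t 19.9 tilt [-0.0009 -0.0006]
```

```bash
python3 -m crank '[[[27,-60,10,0,0],[27,-60,50,0,0],[27,-60,100,0,0],[27,-60,150,0,0],[27,-60,185,0,0],[27,-60,200,0,0],[27,-60,204,0,0],[27,-60,204,0,-1],[27,-60,204,0,-1],[27,-60,204,0,-1],[27,-60,204,0,-1],[27,-60,204,0,-1],[27,-60,202,0,-1],[27,-60,202,0,-1],[26,-60,202,0,-1],[25,-60,202,0,-1],[25,-60,202,0,-1],[25,-60,202,0,-1]]]'
python3 -m crank '[[[0,0,1,0,-1],[0,0,1,0,0],[0,0,1,0,0],[0,0,1,0,0],[0,0,1,0,0],[0,0,-20,0,0],[0,0,-60,0,0],[0,0,-105,0,0],[0,0,-155,0,0],[0,0,-200,0,0],[-25,60,-203,0,-1],[-25,60,-203,0,-1],[-25,60,-203,0,-1],[-25,60,-203,0,-1]]]'
python3 - <<'E'
from h import *
c=snap('wrist','w7.png'); g=cv2.cvtColor(c['image'],cv2.COLOR_RGB2GRAY)
for u in (198,206,214): print(u,g[178:206,u])
go(.660,-.1155,.105,1.4)
E
```

```text
time: 21.7
ee_pos: [0.5498, -0.1278, 0.0272]
eef_rot: [-0.013, 1.0, 0.0, -0.0]
ft_force: [-0.4, 0.6, 0.2]
width: 0.0234
grip_force: 30.0
time: 23.1
ee_pos: [0.5729, -0.0676, 0.23]
eef_rot: [-0.013, 1.0, -0.0, -0.0]
ft_force: [-0.2, -0.6, -0.7]
width: 0.0195
grip_force: 0.0
198 [211 211 211 211 211 133  97 211 152 137 142 147 184 213 216 220 222 222
 222 223 223 222 222 222 223 222 223 223]
206 [209 209 209 209 208 131  95 207 151 136 142 147 183 213 216 220 142 222
 222 222 222 222 222 222 223 222 222 222]
214 [208 207 207 206 206 130  94 206 150 137 142 146 183 213 216 220 222 222
 222 222 222 222 222 222 222 222 222 222]
shift [-86.1 -49.2 124.9] turn 0.0 | heading 1.44 pos [ 0.5727 -0.0684  0.23  ] F [-0.4 -0.1  0.2] w 0.0156 g 0.0 j7 1.75 t 23.15 tilt [-0.0008 -0.0006]
```

The line is now within about 1 mm of the front face, so I'll press the plunger.

```bash
python3 -m crank '[[[-45,-25,20,0,-1],[-87,-48,50,0,-1],[-87,-48,90,0,-1],[-87,-48,110,0,-1],[-87,-48,120,0,-1],[-87,-48,128,0,-1],[-87,-48,133,0,-1],[-87,-48,138,0,-1],[-87,-48,142,0,-1],[-87,-48,145,0,-1],[-87,-48,147,0,-1],[-87,-48,148,0,-1],[-87,-48,148,0,-1]]]'
```

```text
time: 24.45
ee_pos: [0.662, -0.1134, 0.0845]
eef_rot: [-0.013, 1.0, -0.0, 0.001]
ft_force: [-5.2, -0.6, 13.0]
width: 0.0003
grip_force: 6.3
```

```bash
python3 -m crank '[[[0,0,1,0,-1],[0,0,2,0,-1],[0,0,3,0,-1],[0,0,3,0,-1],[0,0,3,0,-1]]]'
python3 -m crank '[[[0,0,-10,0,-1],[0,0,-25,0,-1],[0,0,-60,0,-1],[0,0,-100,0,-1],[0,0,-130,0,-1],[20,0,-150,0,-1],[20,0,-150,0,0],[20,0,-150,0,0]]]'
python3 -c "
from h import *
c=snap('wrist','w8.png')
go(.5475,-.1278,.0245,1.4)"
```

```text
time: 24.95
ee_pos: [0.6622, -0.1134, 0.0841]
eef_rot: [-0.013, 1.0, 0.0, 0.002]
ft_force: [-15.6, 2.6, 33.2]
width: -0.0001
grip_force: 16.7
time: 25.75
ee_pos: [0.6418, -0.113, 0.23]
eef_rot: [-0.013, 1.0, 0.0, 0.001]
ft_force: [0.6, 0.9, 0.1]
width: 0.0099
grip_force: 0.0
shift [ 94.5 -12.7 204.4] turn 0.1 | heading 1.55 pos [ 0.6416 -0.1127  0.2289] F [ 0.3 -0.  -0.1] w 0.013 g 0.0 j7 1.87 t 25.8 tilt [-0.0001  0.0007]
```

```bash
python3 -m crank '[[[50,-6,0,0,0],[100,-13,20,0,0],[101,-13,70,0,0],[101,-13,120,0,0],[101,-13,165,0,0],[101,-13,190,0,0],[101,-13,200,0,0],[101,-13,203,0,0],[101,-13,203,0,0],[101,-13,203,0,-1],[101,-13,203,0,-1],[101,-13,203,0,-1],[101,-13,203,0,-1],[101,-13,203,0,-1],[101,-13,201,0,-1],[101,-13,201,0,-1],[106,-13,201,0,-1],[114,-13,201,0,-1]]]'
python3 -m crank '[[[12,0,0,0,-1],[24,0,0,0,-1],[36,0,0,0,-1],[50,0,0,0,-1],[65,0,0,0,-1],[80,0,0,0,-1],[95,0,0,0,-1],[110,0,0,0,-1],[120,0,0,0,-1],[125,0,-20,0,-1],[125,0,-60,0,-1],[125,0,-100,0,-1],[125,0,-100,0,-1]]]'
python3 -c "
from h import *
go(.4235,-.3765,.0085,4)"
```

```text
time: 27.6
ee_pos: [0.5274, -0.1294, 0.0281]
eef_rot: [-0.013, 1.0, -0.0, -0.0]
ft_force: [1.0, 0.8, -0.2]
width: 0.0233
grip_force: 30.0
time: 28.9
ee_pos: [0.4055, -0.1332, 0.1328]
eef_rot: [-0.013, 1.0, 0.0, 0.004]
ft_force: [0.7, -0.4, -1.2]
width: 0.0234
grip_force: 30.0
shift [ -10.7 -243.8  124.2] turn -2.5 | heading 1.49 pos [ 0.4055 -0.1332  0.1328] F [ 0.7 -0.4 -1.2] w 0.0234 g 30.0 j7 1.77 t 28.9 tilt [0.0082 0.0008]
```

```bash
python3 -m crank '[[[-2,-45,0,-0.5,-1],[-4,-90,0,-1,-1],[-6,-135,0,-1.5,-1],[-8,-180,0,-2,-1],[-10,-220,0,-2.5,-1],[-11,-244,20,-2.5,-1],[-11,-244,60,-2.5,-1],[-11,-244,90,-2.5,-1],[-11,-244,105,-2.5,-1],[-11,-244,112,-2.5,-1],[-11,-244,117,-2.5,-1],[-11,-244,117,-2.5,-1],[-11,-244,117,-2.5,-1]]]'
python3 -c "
from h import *
go(.4235,-.3765,.0085,4)
c=snap('scene','s2.png'); im=c['image'][:,:,::-1]
cv2.imwrite('pics/s2c.png',cv2.resize(im[180:300,50:210],None,fx=4,fy=4,interpolation=cv2.INTER_CUBIC))"
```

```text
time: 30.2
ee_pos: [0.4208, -0.3766, 0.0121]
eef_rot: [-0.035, 0.999, -0.0, 0.001]
ft_force: [-0.2, -0.1, -0.2]
width: 0.0236
grip_force: 30.0
shift [-2.7 -0.1  3.6] turn 0.0 | heading 4.01 pos [ 0.4208 -0.3766  0.0121] F [-0.2 -0.1 -0.2] w 0.0236 g 30.0 j7 2.58 t 30.2 tilt [ 0.0012 -0.0006]
```

View pics/s2c.png

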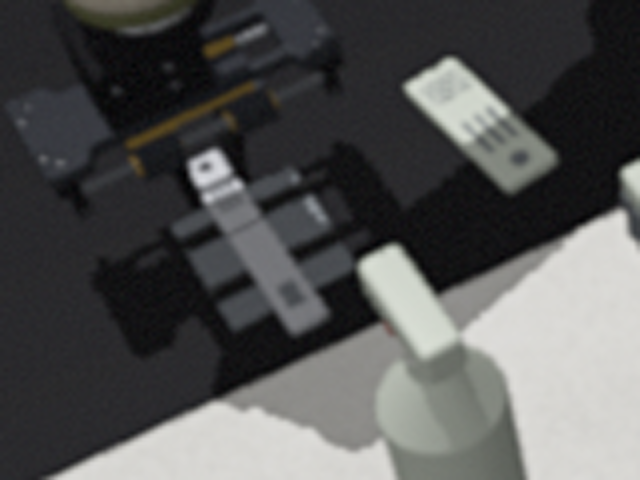

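The blade hangs just above both ribs, lined up along the rest. I'll lower it and let go.

```bash
python3 -m crank '[[[-2,0,1,0,-1],[-2,0,2,0,-1],[-2,0,3,0,-1],[-2,0,3,0,-1]]]'
python3 -m crank '[[[0,0,0,0,-0.2],[0,0,0,0,-0.2],[0,0,0,0,0],[0,0,0,0,0],[0,0,-15,0,0],[0,0,-50,0,0],[0,0,-100,0,0],[0,0,-150,0,0],[0,0,-200,0,0],[0,0,-200,0,0]]]'
python3 - <<'E'
from h import *
c=snap('wrist','w9.png'); go(.4127,-.2133,.003,10.7)
for p in((0,0),): 
    u,v=map(int,proj(c,(.479,-.373,.018))); print(u,v)
im=c['image'][:,:,::-1]; cv2.imwrite('pics/w9c.png',cv2.resize(im[:300],None,fx=1.5,fy=1.5))
rect(c,300,60,500,300,150,.01)
E
```

```text
time: 30.65
ee_pos: [0.423, -0.3764, 0.0092]
eef_rot: [-0.035, 0.999, -0.0, 0.001]
ft_force: [-2.5, 2.1, 8.9]
width: 0.0238
grip_force: 30.0
time: 31.65
ee_pos: [0.4242, -0.3789, 0.2161]
eef_rot: [-0.034, 0.999, -0.003, 0.005]
ft_force: [-0.1, -1.0, -0.8]
width: 0.0434
grip_force: 0.0
shift [  0.5 165.4 209.1] turn -6.7 | heading 3.98 pos [ 0.4234 -0.3776  0.2127] F [-0.1 -0.  -0.4] w 0.0436 g 0.0 j7 2.44 t 31.7 tilt [ 0.0061 -0.0029]
259 214
centre 452.4 -207.6 size 115.1 41.9 yaw 10.5
```

View pics/w9c.png

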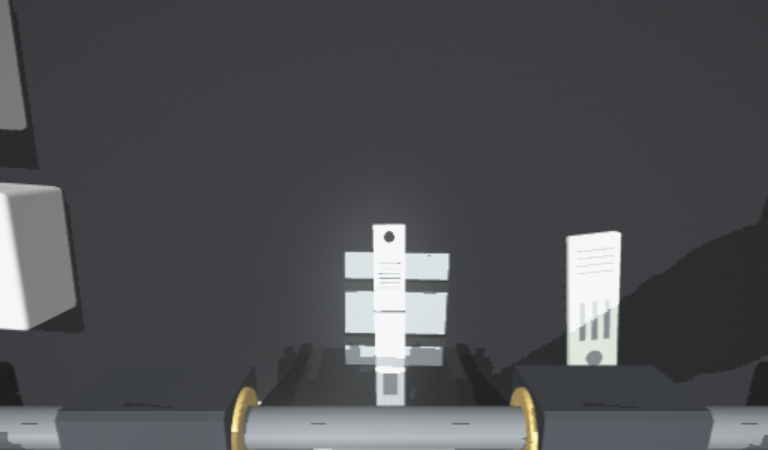

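The blade lies centred across both ribs. The next card is at image (593,300)/1.5, and I'll put it in slot 3.

```bash
python3 -m crank '[[[1,50,0,-2,0.4],[2,100,0,-5,0.4],[2.4,150,0,-6.7,0.4],[2.4,163.3,30,-6.7,0.4],[2.4,163.3,80,-6.7,0.4],[2.4,163.3,130,-6.7,0.4],[2.4,163.3,170,-6.7,0.4],[2.4,163.3,190,-6.7,0.4],[2.4,163.3,195,-6.7,0.4],[2.4,163.3,195,-6.7,0.4],[2.4,163.3,195,-6.7,0.4]]]'
python3 -c "
from h import *
go(.411,-.2155,.003,10.7)"
```

```text
time: 32.8
ee_pos: [0.4092, -0.2137, 0.0144]
eef_rot: [-0.093, 0.996, -0.0, 0.001]
ft_force: [-0.4, -0.2, -0.4]
width: 0.0608
grip_force: 0.0
shift [-1.5 -2.1 11.4] turn -0.0 | heading 10.7 pos [ 0.4092 -0.2137  0.0144] F [-0.4 -0.2 -0.4] w 0.0608 g 0.0 j7 2.32 t 32.8 tilt [ 0.0013 -0.0001]
```

```bash
python3 -m crank '[[[-1.5,-2,5,0,0.4],[-1.5,-2,9,0,0.4],[-1.5,-2,11.4,0,0.4],[-1.5,-2,11.4,0,0.4],[-1.5,-2,11.4,0,-1],[-1.5,-2,11.4,0,-1],[-1.5,-2,11.4,0,-1],[-1.5,-2,11.4,0,-1],[-1.5,-2,11.4,0,-1],[-1.5,-2,11.4,0,-1],[-1.5,-2,11.4,0,-1]]]'
python3 -m crank '[[[0,0,-20,0,-1],[0,0,-60,0,-1],[0,0,-60,0,-1]]]'
python3 -c "
from h import *
go(.4305,-.052,.0325,1.4)"
```

```text
time: 33.9
ee_pos: [0.4105, -0.2151, 0.002]
eef_rot: [-0.093, 0.996, 0.0, 0.0]
ft_force: [-0.4, 0.4, 2.1]
width: 0.0396
grip_force: 29.9
time: 34.2
ee_pos: [0.4127, -0.2163, 0.0656]
eef_rot: [-0.093, 0.996, -0.001, 0.003]
ft_force: [0.6, 0.6, -0.5]
width: 0.0397
grip_force: 29.9
shift [-47.7 158.3  33. ] turn 9.3 | heading 10.67 pos [ 0.4127 -0.2163  0.0656] F [ 0.6  0.6 -0.5] w 0.0397 g 29.9 j7 2.25 t 34.2 tilt [ 0.0061 -0.0011]
```

```bash
python3 -m crank '[[[-15,50,-10,4,-1],[-30,100,-10,9.3,-1],[-45,145,-10,9.3,-1],[-48,158,0,9.3,-1],[-48,158,20,9.3,-1],[-48,158,33,9.3,-1],[-48,158,33,9.3,-1],[-48,158,33,9.3,-1]]]'
python3 -c "
from h import *
go(.448,-.0508,.033,1.4)"
```

```text
time: 35.0
ee_pos: [0.428, -0.0512, 0.0289]
eef_rot: [-0.012, 1.0, -0.0, -0.0]
ft_force: [0.4, -0.5, 0.2]
width: 0.0397
grip_force: 29.9
shift [-20.   -0.1  -4.2] turn -0.0 | heading 1.39 pos [ 0.428  -0.0512  0.0289] F [ 0.4 -0.5  0.2] w 0.0397 g 29.9 j7 1.69 t 35.0 tilt [-0.0007 -0.0003]
```

```bash
python3 -m crank '[[[0,0,-4,0,-1],[-10,0,-4,0,-1],[-20,0,-4,0,-1],[-30,0,-4,0,-1],[-40,0,-4,0,-1],[-47,0,-4,0,-1],[-54,0,-4,0,-1],[-60,0,-4,0,-1],[-66,0,-4,0,-1],[-66,0,-4,0,-1]]]'
python3 -c "
from h import *
go(.545,-.0485,.033,1.4)"
```

```text
time: 36.0
ee_pos: [0.4948, -0.0493, 0.0329]
eef_rot: [-0.012, 1.0, -0.0, 0.0]
ft_force: [0.7, 0.2, -0.3]
width: 0.0398
grip_force: 29.9
shift [-50.2  -0.4  -0. ] turn 0.0 | heading 1.41 pos [ 0.4948 -0.0493  0.0329] F [ 0.7  0.2 -0.3] w 0.0398 g 29.9 j7 1.75 t 36.0 tilt [ 0.0003 -0.0002]
```

```bash
python3 -m crank '[[[-8,0,0,0,-1],[-16,0,0,0,-1],[-24,0,0,0,-1],[-32,0,0,0,-1],[-39,0,0,0,-1],[-44,0,1,0,-1],[-48,0,2,0,-1],[-50,0,2,0,-1],[-52,0,2,0,-1],[-53,0,2,0,-1],[-53,0,2,0,-1]]]'
python3 -c "
from h import *
go(.545,-.0485,.033,1.4)"
```

```text
time: 37.1
ee_pos: [0.5423, -0.0481, 0.0296]
eef_rot: [-0.012, 1.0, 0.001, -0.005]
ft_force: [-19.2, 1.4, 11.6]
width: 0.0396
grip_force: 30.0
shift [-2.6 -0.5 -3.5] turn -0.0 | heading 1.39 pos [ 0.5423 -0.0481  0.0296] F [-19.2   1.4  11.6] w 0.0396 g 30.0 j7 1.79 t 37.1 tilt [-0.0105  0.001 ]
```

```bash
python3 -m crank '[[[0,0,0,0,0.3],[0,0,0,0,0.3],[0,0,0,0,0.3],[0,0,0,0,0.3],[0,0,-20,0,0.4],[0,0,-60,0,0.4],[0,0,-110,0,0.4],[10,30,-160,0,0.4],[20,60,-200,0,0.4],[20,60,-200,0,0.4],[20,60,-200,0,0.4]]]'
python3 - <<'E'
from h import *
c=snap('wrist','w10.png'); im=c['image'][:,:,::-1]; cv2.imwrite('pics/w10c.png',cv2.resize(im[:300],None,fx=1.5,fy=1.5)); go(.403,.0505,.003,5)
print(proj(c,(.448,.0545,.01)),proj(c,(.472,.2065,.01)),proj(c,(.585,-.0475,.038)))
E
```

```text
time: 38.2
ee_pos: [0.5264, 0.0127, 0.2324]
eef_rot: [-0.014, 1.0, 0.001, 0.002]
ft_force: [-0.1, -0.3, -0.3]
width: 0.0611
grip_force: 0.0
shift [121.9  42.1 227.7] turn -3.5 | heading 1.45 pos [0.5258 0.0114 0.2307] F [ 0.4 -0.6 -0.2] w 0.0608 g 0.0 j7 1.54 t 38.25 tilt [0.0006 0.0003]
(np.float64(293.91121737234033), np.float64(102.67269966617476)) (np.float64(419.1212825678741), np.float64(127.07933070639484)) (np.float64(205.5607442635092), np.float64(218.28590150503055))
```

View pics/w10c.png

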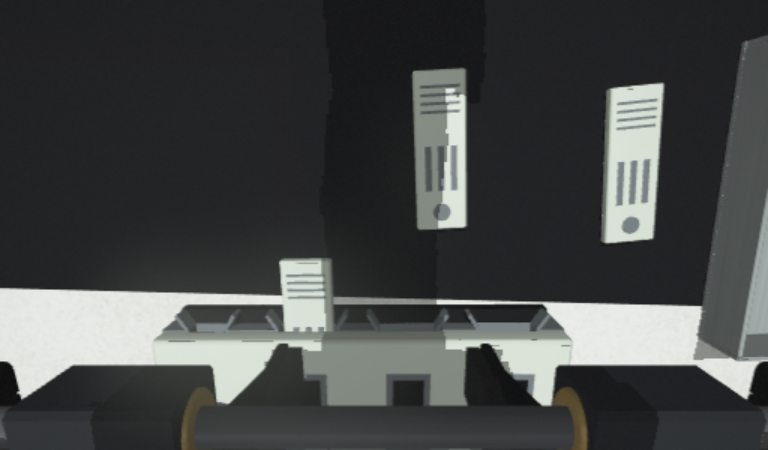

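Run:
```python
from h import *
c=load('w10.png')
rect(c,268,40,318,158,75,.01); rect(c,392,50,450,168,100,.01)
print('rear',px(c,306/1.5,261.5/1.5,.038).round(4),'lip',px(c,306/1.5,331.5/1.5,.044).round(4))
g=cv2.cvtColor(c['image'],cv2.COLOR_RGB2GRAY); print(g[165:232,195],g[165:232,206]); print(g[100,268:318])
```

```text
centre 446.7 53.5 size 119.4 40.9 yaw 5.08
centre 453.4 204.7 size 119.3 42.9 yaw 7.13
rear [ 0.5304 -0.0483  0.038 ] lip [ 0.5862 -0.0485  0.044 ]
[ 45  47  47  47  48  48  48 107 153 214 223 222 222 223 223 222 223 222
 132 155 222 222 223 133 179 222 223 200 133 179 222 222 205 133 205 223
 223 222 223 222 222 222 222 223 222 222 222 222 222 222 222 222 222 194
 178 178 131 134 138 142 143 169 205 215 220 223 133] [ 45  46  45  47  47  48  48 128 161 215 158 222 222 221 222 222 222 187
 131 179 222 222 204 132 179 222 222 203 133 180 222 222 168 132 203 222
 222 222 222 221 222 222 222 222 222 222 221 221 221 222 222 222 222 122
 132 132 130 134 139 142 142 170 205 215 220 223 222]
[ 30  30  31  30  29  31  30  29  81 126 137 138 137 137 137  99  80  81
  81 114 133 136 137 114  88  81  80  80 124 135 215 228 185 142 136 136
 175 221 228 228 228 222 143  56  36  35  36  36  36  36]
```

Card one is home: its rear edge is about 55.8 mm out from the lip. The other two cards are at (440,150) and (632,162) in the crop. Next I'll take the middle card.

```bash
python3 -m crank '[[[40,15,0,-2,0.4],[85,30,0,-3.5,0.4],[121,43,30,-3.5,0.4],[121,43,80,-3.5,0.4],[121,43,130,-3.5,0.4],[121,43,180,-3.5,0.4],[121,43,205,-3.5,0.4],[121,43,213,-3.5,0.4],[121,43,213,-3.5,0.4],[121,43,213,-3.5,0.4]]]'
python3 -c "
from h import *
go(.4039,.0497,.003,5.1)"
```

```text
time: 39.25
ee_pos: [0.4043, 0.0511, 0.0187]
eef_rot: [-0.042, 0.999, 0.0, 0.0]
ft_force: [-0.3, 0.3, 0.6]
width: 0.061
grip_force: 0.0
shift [ 0.6 -1.4 15.7] turn -0.2 | heading 4.86 pos [0.4043 0.0511 0.0187] F [-0.3  0.3  0.6] w 0.061 g 0.0 j7 1.47 t 39.25 tilt [0.0007 0.0001]
```

```bash
python3 -m crank '[[[0.6,-1.4,6,-0.2,0.4],[0.6,-1.4,12,-0.2,0.4],[0.6,-1.4,15.7,-0.2,0.4],[0.6,-1.4,15.7,-0.2,0.4],[0.6,-1.4,15.7,-0.2,-1],[0.6,-1.4,15.7,-0.2,-1],[0.6,-1.4,15.7,-0.2,-1],[0.6,-1.4,15.7,-0.2,-1],[0.6,-1.4,15.7,-0.2,-1],[0.6,-1.4,15.7,-0.2,-1],[0.6,-1.4,15.7,-0.2,-1]]]'
python3 -m crank '[[[0,0,-15,0,-1],[0,0,-30,0,-1],[0,0,-30,0,-1]]]'
python3 -c "
from h import *
go(.446,.0292,.033,1.4)"
```

```text
time: 40.35
ee_pos: [0.4033, 0.0501, 0.0024]
eef_rot: [-0.045, 0.999, 0.0, 0.0]
ft_force: [-1.5, 1.8, 3.0]
width: 0.0395
grip_force: 30.0
time: 40.65
ee_pos: [0.4042, 0.0503, 0.0335]
eef_rot: [-0.045, 0.999, 0.001, 0.001]
ft_force: [-0.4, 0.8, 0.7]
width: 0.0397
grip_force: 30.0
shift [-39.7 -24.8   0.5] turn 3.7 | heading 5.11 pos [0.4042 0.0503 0.0335] F [-0.4  0.8  0.7] w 0.0397 g 30.0 j7 1.46 t 40.65 tilt [0.0024 0.0012]
```

```bash
python3 -m crank '[[[-20,-12,0,2,-1],[-40,-25,0,3.7,-1],[-40,-25,0,3.7,-1],[-40,-25,0,3.7,-1]]]'
python3 -c "
from h import *
go(.493,.0304,.033,1.4)"
```

```text
time: 41.05
ee_pos: [0.4446, 0.0284, 0.0314]
eef_rot: [-0.012, 1.0, -0.0, -0.001]
ft_force: [-0.6, -0.2, -0.7]
width: 0.0394
grip_force: 30.0
shift [-48.4   0.9  -1.6] turn -0.0 | heading 1.39 pos [0.4446 0.0284 0.0314] F [-0.6 -0.2 -0.7] w 0.0394 g 30.0 j7 1.52 t 41.05 tilt [-0.0014 -0.0007]
```

```bash
python3 -m crank '[[[0,1,-1.6,0,-1],[-10,1,-1.6,0,-1],[-20,1,-1.6,0,-1],[-27,1,-1.6,0,-1],[-34,1,-1.6,0,-1],[-41,1,-1.6,0,-1],[-48,1,-1.6,0,-1],[-54,1,-1.6,0,-1],[-54,1,-1.6,0,-1]]]'
python3 -m crank '[[[-8,0,0,0,-1],[-16,0,0,0,-1],[-24,0,0,0,-1],[-32,0,0,0,-1],[-36,0,1,0,-1],[-40,0,2,0,-1],[-44,0,2,0,-1],[-47,0,2,0,-1],[-49,0,2,0,-1],[-50,0,2,0,-1],[-50,0,2,0,-1]]]'
```

```text
time: 41.95
ee_pos: [0.5, 0.031, 0.0338]
eef_rot: [-0.012, 1.0, -0.0, 0.0]
ft_force: [0.5, 0.5, 0.0]
width: 0.0394
grip_force: 30.0
time: 43.05
ee_pos: [0.5433, 0.0321, 0.0299]
eef_rot: [-0.012, 1.0, 0.0, -0.006]
ft_force: [-21.9, 0.1, 8.8]
width: 0.0396
grip_force: 30.0
```

```bash
python3 -m crank '[[[0,0,0,0,0.3],[0,0,0,0,0.3],[0,0,0,0,0.3],[0,0,0,0,0.3],[0,0,-20,0,0.4],[0,0,-60,0,0.4],[0,0,-110,0,0.4],[10,40,-150,0,0.4],[20,80,-180,0,0.4],[30,125,-180,0,0.4],[40,165,-180,0,0.4],[40,165,-180,0,0.4],[40,165,-180,0,0.4]]]'
python3 - <<'E'
from h import *
c=snap('wrist','w11.png'); print(proj(c,(.454,.206,.01)))
u,v=map(int,proj(c,(.454,.206,.01))); g=cv2.cvtColor(c['image'],cv2.COLOR_RGB2GRAY)
print(g[v,u-40:u+40:4],g[max(v-90,0):v+90:6,u])
rect(c,u-50,max(v-85,0),u+50,v+85,130,.01); go(.411,.2,.003,6.8)
cv2.imwrite('pics/w11c.png',c['image'][:,:,::-1])
E
```

```text
time: 44.35
ee_pos: [0.505, 0.1969, 0.2119]
eef_rot: [-0.013, 1.0, -0.0, 0.0]
ft_force: [0.9, -1.4, 1.2]
width: 0.061
grip_force: 0.0
(np.float64(266.01017835458197), np.float64(127.68447719401698))
[ 49  50  52  54  55  56 229 234 143 234 144 234 151 225 234  49  48  45
  43  41] [ 37  38  40  39  42  42 237 237 236 236 236 236 235 235 235 144 143 158
 177 209 232 156 139 231  53  51  53  52  53  53]
centre 453.1 206.3 size 119.2 39.8 yaw 6.97
shift [ 94.4   6.9 208.8] turn -5.4 | heading 1.39 pos [0.5055 0.1955 0.2119] F [ 0.1  0.1 -0.1] w 0.0606 g 0.0 j7 1.2 t 44.4 tilt [ 0.0003 -0.0004]
```

View pics/w11c.png

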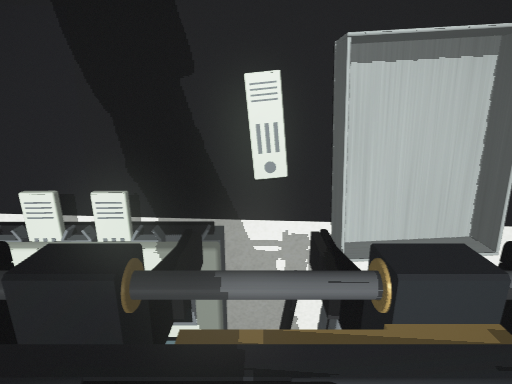

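Cards in slots 3 and 2 stand out equally, at rows 192–240. The last card is clear at (266,125), with the tray at right. Grasping the third card now.

```bash
python3 -m crank '[[[45,3,0,-3,0.4],[97,8,10,-5.5,0.35],[97,8,60,-5.5,0.35],[97,8,110,-5.5,0.35],[97,8,155,-5.5,0.35],[97,8,185,-5.5,0.35],[97,8,195,-5.5,0.35],[97,8,195,-5.5,0.35],[97,8,195,-5.5,0.35]]]'
python3 -c "
from h import *
go(.4084,.2008,.003,7)"
```

```text
time: 45.3
ee_pos: [0.4092, 0.2018, 0.0182]
eef_rot: [-0.06, 0.998, 0.0, 0.001]
ft_force: [0.1, 0.5, 0.6]
width: 0.0584
grip_force: 0.0
shift [ 0.9 -0.9 15.2] turn -0.2 | heading 6.84 pos [0.4092 0.2018 0.0182] F [0.1 0.5 0.6] w 0.0584 g 0.0 j7 1.21 t 45.3 tilt [0.0015 0.001 ]
```

```bash
python3 -m crank '[[[0.9,-0.9,6,-0.2,0.35],[0.9,-0.9,12,-0.2,0.35],[0.9,-0.9,15,-0.2,0.35],[0.9,-0.9,15,-0.2,0.35],[0.9,-0.9,15,-0.2,-1],[0.9,-0.9,15,-0.2,-1],[0.9,-0.9,15,-0.2,-1],[0.9,-0.9,15,-0.2,-1],[0.9,-0.9,15,-0.2,-1],[0.9,-0.9,15,-0.2,-1],[0.9,-0.9,15,-0.2,-1]]]'
python3 -m crank '[[[0,0,-15,0,-1],[0,0,-30,0,-1],[0,0,-30,0,-1]]]'
python3 -c "
from h import *
go(.444,.1092,.033,1.4)"
```

```text
time: 46.4
ee_pos: [0.4073, 0.2009, 0.002]
eef_rot: [-0.062, 0.998, 0.0, 0.0]
ft_force: [-1.2, 0.2, 2.2]
width: 0.0393
grip_force: 30.0
time: 46.7
ee_pos: [0.4081, 0.2014, 0.0331]
eef_rot: [-0.062, 0.998, 0.001, 0.001]
ft_force: [-0.4, 0.2, -1.3]
width: 0.0393
grip_force: 30.0
shift [-24.2 -95.9   0.1] turn 5.7 | heading 7.1 pos [0.4081 0.2014 0.0331] F [-0.4  0.2 -1.3] w 0.0393 g 30.0 j7 1.21 t 46.7 tilt [0.0021 0.0018]
```

```bash
python3 -m crank '[[[-8,-32,0,2,-1],[-16,-64,0,4,-1],[-24,-96,0,5.7,-1],[-24,-96,0,5.7,-1],[-24,-96,0,5.7,-1],[-24,-96,0,5.7,-1]]]'
python3 -c "
from h import *
go(.493,.1104,.033,1.4)"
```

```text
time: 47.3
ee_pos: [0.4424, 0.1094, 0.0314]
eef_rot: [-0.013, 1.0, 0.0, -0.0]
ft_force: [-0.1, 0.2, -0.2]
width: 0.0398
grip_force: 30.0
shift [-50.6  -0.3  -1.7] turn 0.1 | heading 1.49 pos [0.4424 0.1094 0.0314] F [-0.1  0.2 -0.2] w 0.0398 g 30.0 j7 1.35 t 47.3 tilt [-0.0006  0.    ]
```

```bash
python3 -m crank '[[[0,0,-1.7,0.1,-1],[-10,0,-1.7,0.1,-1],[-20,0,-1.7,0.1,-1],[-27,0,-1.7,0.1,-1],[-34,0,-1.7,0.1,-1],[-41,0,-1.7,0.1,-1],[-48,0,-1.7,0.1,-1],[-54,0,-1.7,0.1,-1],[-54,0,-1.7,0.1,-1]]]'
python3 -m crank '[[[-8,0,0,0,-1],[-16,0,0,0,-1],[-24,0,0,0,-1],[-32,0,0,0,-1],[-36,0,1,0,-1],[-40,0,2,0,-1],[-44,0,2,0,-1],[-47,0,2,0,-1],[-49,0,2,0,-1],[-50,0,2,0,-1],[-50,0,2,0,-1]]]'
```

```text
time: 48.2
ee_pos: [0.4977, 0.1098, 0.0336]
eef_rot: [-0.011, 1.0, -0.0, 0.0]
ft_force: [-0.6, -0.6, -0.4]
width: 0.0401
grip_force: 30.0
time: 49.3
ee_pos: [0.5392, 0.1109, 0.029]
eef_rot: [-0.012, 1.0, -0.001, -0.008]
ft_force: [-26.7, -0.9, 12.1]
width: 0.0393
grip_force: 30.0
```

```bash
python3 -m crank '[[[0,0,0,0,0.3],[0,0,0,0,0.3],[0,0,0,0,0.3],[0,0,0,0,0.3],[0,0,-20,0,0.4],[0,0,-60,0,0.4],[0,0,-110,0,0.4],[5,-30,-160,0,0],[15,-80,-200,0,-1],[15,-80,-200,0,-1],[15,-80,-200,0,-1]]]'
python3 - <<'E'
from h import *
c=snap('wrist','w12.png'); g=cv2.cvtColor(c['image'],cv2.COLOR_RGB2GRAY).astype(int)
for n,y in((3,-.0475),(2,.0325),(1,.1125)):
    m=.585-(y+.0475)*.0244; u,v=map(int,proj(c,(m-.056,y-.0014,.038))); col=g[v-20:v+20,u-6:u+7].mean(1); d=np.diff(col); k=v-20+np.argmax(d)+.5
    print(n,'rear standout',(m-px(c,u,k,.038)[0]).round(4),col[::3].round())
go(.660,-.1155,.105,1.4)
E
```

```text
time: 50.4
ee_pos: [0.5347, 0.0277, 0.234]
eef_rot: [-0.009, 1.0, 0.001, 0.002]
ft_force: [0.0, 0.1, 0.3]
width: 0.0364
grip_force: 0.0
3 rear standout 0.0576 [ 42.  43.  44.  45.  47.  48.  49. 190. 221. 221. 189. 221. 132. 221.]
2 rear standout 0.0428 [ 28.  29.  29.  30.  31.  31.  32. 122. 133. 133.  78. 133.  92. 133.]
1 rear standout 0.0375 [ 35.  35.  35.  35.  36.  35.  35. 216. 223. 223. 149. 223. 128. 223.]
shift [-122.7 -148.2  127.1] turn -0.2 | heading 1.19 pos [0.5341 0.03   0.2321] F [ 0.5  0.9 -0.6] w 0.0327 g 0.0 j7 1.51 t 50.45 tilt [0.0016 0.0011]
```

All three cards are home (the same stand-out within a pixel). Pressing the plunger again.

```bash
python3 -m crank '[[[-40,-48,0,0,-1],[-80,-96,20,0,-1],[-120,-140,50,0,-1],[-123,-149,90,0,-1],[-123,-149,112,0,-1],[-123,-149,122,0,-1],[-123,-149,130,0,-1],[-123,-149,136,0,-1],[-123,-149,141,0,-1],[-123,-149,145,0,-1],[-123,-149,148,0,-1],[-123,-149,151,0,-1],[-123,-149,153,0,-1],[-123,-149,153,0,-1],[-123,-149,153,0,-1]]]'
```

```text
time: 51.95
ee_pos: [0.6609, -0.1141, 0.0841]
eef_rot: [-0.012, 1.0, 0.001, 0.002]
ft_force: [-18.2, 6.3, 37.2]
width: 0.0005
grip_force: 18.6
```

```bash
python3 -m crank '[[[0,0,-12,0,-1],[0,0,-30,0,-1],[0,0,-70,0,-1],[0,0,-110,0,-1],[20,20,-130,0,-0.5],[60,80,-130,0,0],[100,150,-130,0,0.3],[130,200,-130,0,0.3],[130,225,-130,0,0.3],[130,225,-130,0,0.3],[130,225,-130,0,0.3]]]'
python3 - <<'E'
from h import *
go(.541,.1105,.0315,1.4)
c=snap('top','t1.png'); a=load('top0.png')['image'].astype(int)
im=c['image'][:,:,::-1]; cv2.imwrite('pics/t1c.png',cv2.resize(im[125:275,90:400],None,fx=2.5,fy=2.5,interpolation=cv2.INTER_CUBIC))
d=np.abs(a-c['image']).max(2)>60; n,l,st,ce=cv2.connectedComponentsWithStats(d.astype(np.uint8)); print([s.tolist() for s in st[1:] if s[4]>40])
E
```

```text
time: 53.05
ee_pos: [0.5233, 0.1128, 0.2095]
eef_rot: [-0.016, 1.0, 0.002, 0.001]
ft_force: [0.7, 0.2, 0.7]
width: 0.0482
grip_force: 0.0
shift [-17.4  -3.6 178. ] turn 0.4 | heading 1.81 pos [0.5233 0.1128 0.2095] F [0.7 0.2 0.7] w 0.0482 g 0.0 j7 1.37 t 53.05 tilt [0.0012 0.0038]
[[176, 117, 89, 229, 10822], [223, 138, 14, 8, 56], [267, 183, 13, 6, 68], [267, 190, 14, 12, 162], [312, 205, 20, 39, 504], [118, 210, 52, 38, 1546], [45, 213, 23, 44, 573], [4, 293, 11, 24, 66], [0, 315, 100, 69, 4623], [282, 333, 7, 20, 82], [223, 341, 8, 17, 100], [212, 348, 59, 36, 1385], [285, 369, 11, 15, 82], [97, 373, 27, 11, 170]]
```

View pics/t1c.png

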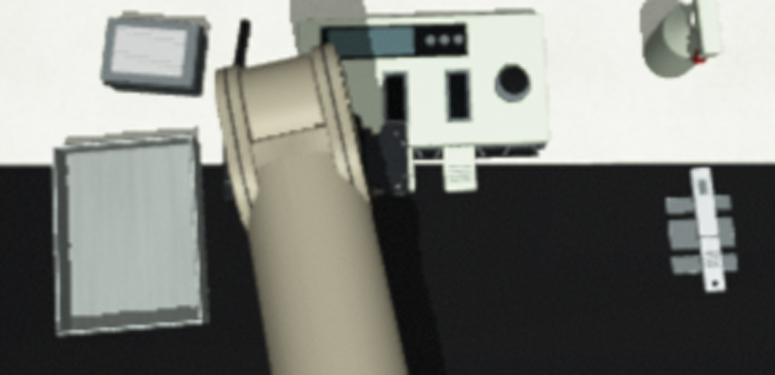

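The tray has not moved: its rim runs from crop (60,145) to (205,322). The blade is still on its rest. Now I'll clear the card from slot 1.

```bash
python3 -m crank '[[[-17,-3.6,30,0.4,0.35],[-17,-3.6,80,0.4,0.35],[-17,-3.6,125,0.4,0.35],[-17,-3.6,155,0.4,0.35],[-17,-3.6,170,0.4,0.35],[-17,-3.6,178,0.4,0.35],[-17,-3.6,178,0.4,0.35],[-17,-3.6,178,0.4,-1],[-17,-3.6,178,0.4,-1],[-17,-3.6,178,0.4,-1],[-17,-3.6,178,0.4,-1],[-17,-3.6,178,0.4,-1],[-17,-3.6,178,0.4,-1],[-17,-3.6,176,0.4,-1],[-12,-3.6,176,0.4,-1],[-2,-3.6,176,0.4,-1],[10,-3.6,176,0.4,-1],[25,-3.6,176,0.4,-1],[40,-3.6,176,0.4,-1],[55,-3.6,176,0.4,-1]]]'
python3 -m crank '[[[15,0,0,0,-1],[30,0,0,0,-1],[30,0,-30,0,-1],[30,0,-70,0,-1],[30,0,-100,0,-1],[30,0,-100,0,-1]]]'
python3 -c "
from h import *
d=np.radians(3.5); n=np.array([-np.sin(d),np.cos(d)]); f=np.array([np.cos(d),np.sin(d)]); t=np.array([.477,.3685])-.046*f
go(*(t+.038*n),.03,3.5)"
```

```text
time: 55.1
ee_pos: [0.47, 0.1019, 0.0333]
eef_rot: [-0.008, 1.0, 0.0, 0.001]
ft_force: [-0.4, 0.2, 0.3]
width: 0.0399
grip_force: 29.3
time: 55.7
ee_pos: [0.4427, 0.102, 0.1371]
eef_rot: [-0.008, 1.0, 0.002, 0.003]
ft_force: [0.8, 0.2, -0.4]
width: 0.0399
grip_force: 29.3
shift [ 10.  301.3 108.3] turn -2.6 | heading 0.89 pos [0.4427 0.102  0.1371] F [ 0.8  0.2 -0.4] w 0.0399 g 29.3 j7 1.27 t 55.7 tilt [0.007  0.0045]
```

```bash
python3 -m crank '[[[2,50,0,-0.5,-1],[4,100,0,-1,-1],[6,150,0,-1.5,-1],[8,200,0,-2,-1],[9,250,0,-2.6,-1],[10,301,0,-2.6,-1],[10,301,20,-2.6,-1],[10,301,50,-2.6,-1],[10,301,75,-2.6,-1],[10,301,95,-2.6,-1],[10,301,108,-2.6,-1],[10,301,112,-2.6,-1],[10,301,112,-2.6,-1]]]'
python3 -c "
from h import *
go(.4,.4,.02,3.5)"
```

```text
time: 57.0
ee_pos: [0.4253, 0.4019, 0.0205]
eef_rot: [-0.031, 1.0, -0.0, -0.0]
ft_force: [-0.3, 0.3, 0.7]
width: 0.04
grip_force: 29.3
shift [25.4 -0.4  0.5] turn 0.0 | heading 3.51 pos [0.4253 0.4019 0.0205] F [-0.3  0.3  0.7] w 0.04 g 29.3 j7 0.91 t 57.0 tilt [-0.0001 -0.0001]
```

```bash
python3 -m crank '[[[0,0,4,0,-1],[0,0,8,0,-1],[0,0,8,0,0.1],[0,0,8,0,0.1],[0,0,8,0,0.1],[0,0,8,0,0.1],[0,0,-10,0,0.1],[0,0,-50,0,0.1],[0,0,-100,0,0.1],[0,0,-140,0,0.3],[0,0,-160,0,0.3],[-35,-40,-160,1,0.35],[-65,-85,-160,2,0.35],[-90,-130,-160,2,0.35],[-110,-180,-160,2,0.35],[-120,-230,-160,2,0.35],[-120,-280,-160,2,0.35],[-120,-330,-160,2,0.35],[-120,-365,-160,2,0.35],[-120,-365,-160,2,0.35]]]'
python3 - <<'E'
from h import *
c=snap('wrist','w13.png'); g=cv2.cvtColor(c['image'],cv2.COLOR_RGB2GRAY).astype(int)
for y in(.0325,-.0475):
    m=.585-(y+.0475)*.0244; u,v=map(int,proj(c,(m-.056,y-.0014,.038))); print(u,v,g[v-15:v+20:2,u],g[v+10,u-35:u+36:3])
go(.542,.0318,.0305,1.4)
E
```

```text
time: 59.0
ee_pos: [0.5677, 0.0364, 0.1813]
eef_rot: [-0.008, 1.0, -0.001, 0.001]
ft_force: [-0.6, 0.3, -0.4]
width: 0.0586
grip_force: 0.0
252 143 [ 29  28  28  30  28  30  29  77 124 134 134 133 134 102  93 134 120  93] [ 45  42  38  38  37 119 135 135 133 134 133 133 134 134 133 133 133 134
 122  28  29  29  27  28]
169 143 [ 46  45  46  47  48  49  48  50 195 161 223 223 223 223 134 223 223 135] [ 49  51  51  51  51  53 223 223 224 223 223 223 223 224 223 223 222 223
 222 114  46  47  51  50]
shift [ 25.9  -8.4 150.5] turn -0.3 | heading 1.13 pos [0.5676 0.0408 0.181 ] F [-0.3  0.9  0.2] w 0.0587 g 0.0 j7 1.55 t 59.05 tilt [ 0.0008 -0.0005]
```

```bash
python3 -m crank '[[[25,-6,30,-0.3,0.35],[25,-6,70,-0.3,0.35],[25,-6,100,-0.3,0.35],[25,-6,100,-0.3,0.35],[25,-6,100,-0.3,0.35]]]'
python3 -c "
from h import *
go(.542,.0318,.0305,1.4)"
```

```text
time: 59.55
ee_pos: [0.5428, 0.0391, 0.0812]
eef_rot: [-0.016, 1.0, -0.0, -0.0]
ft_force: [0.6, 0.3, 0.7]
width: 0.0587
grip_force: 0.0
shift [ 1.  -7.3 50.7] turn 0.5 | heading 1.86 pos [0.5428 0.0391 0.0812] F [0.6 0.3 0.7] w 0.0587 g 0.0 j7 1.59 t 59.55 tilt [-0.0002 -0.0001]
```

```bash
python3 -m crank '[[[1,-7.3,0,0.5,0.35],[1,-7.3,25,0.5,0.35],[1,-7.3,42,0.5,0.35],[1,-7.3,50,0.5,0.35],[1,-7.3,50,0.5,0.35],[1,-7.3,50,0.5,-1],[1,-7.3,50,0.5,-1],[1,-7.3,50,0.5,-1],[1,-7.3,50,0.5,-1],[1,-7.3,50,0.5,-1],[1,-7.3,50,0.5,-1],[1,-7.3,48,0.5,-1],[6,-7.3,48,0.5,-1],[16,-7.3,48,0.5,-1],[28,-7.3,48,0.5,-1],[42,-7.3,48,0.5,-1],[56,-7.3,48,0.5,-1],[70,-7.3,48,0.5,-1]]]'
python3 -m crank '[[[15,0,0,0,-1],[30,0,0,0,-1],[30,0,-30,0,-1],[30,0,-70,0,-1],[30,0,-100,0,-1],[30,0,-100,0,-1]]]'
python3 -c "
from h import *
d=np.radians(3.5); n=np.array([-np.sin(d),np.cos(d)]); f=np.array([np.cos(d),np.sin(d)]); t=np.array([.477,.3685])-.046*f
go(*(t-.038*n),.03,3.5)"
```

```text
time: 61.35
ee_pos: [0.4712, 0.0287, 0.0322]
eef_rot: [-0.011, 1.0, 0.0, -0.0]
ft_force: [0.6, -0.1, 0.2]
width: 0.0395
grip_force: 30.0
time: 61.95
ee_pos: [0.4442, 0.0285, 0.1358]
eef_rot: [-0.011, 1.0, 0.001, 0.003]
ft_force: [0.6, 0.3, -0.9]
width: 0.04
grip_force: 30.0
shift [  4.6 299.1 106.6] turn -2.2 | heading 1.31 pos [0.4442 0.0285 0.1358] F [ 0.6  0.3 -0.9] w 0.04 g 30.0 j7 1.42 t 61.95 tilt [0.0054 0.0028]
```

```bash
python3 -m crank '[[[1,50,0,-0.5,-1],[2,100,0,-1,-1],[3,150,0,-1.5,-1],[4,200,0,-2,-1],[5,250,0,-2.2,-1],[5,298,0,-2.2,-1],[5,298,20,-2.2,-1],[5,298,50,-2.2,-1],[5,298,75,-2.2,-1],[5,298,95,-2.2,-1],[5,298,108,-2.2,-1],[5,298,115,-2.2,-1],[5,298,119,-2.2,-1],[5,298,119,-2.2,-1]]]'
python3 -c "
from h import *
go(.431,.327,.012,3.5)"
```

```text
time: 63.35
ee_pos: [0.4311, 0.3259, 0.0136]
eef_rot: [-0.031, 1.0, 0.0, 0.0]
ft_force: [-0.4, -1.2, -0.9]
width: 0.0399
grip_force: 30.0
shift [-0.   1.1  1.6] turn 0.0 | heading 3.51 pos [0.4311 0.3259 0.0136] F [-0.4 -1.2 -0.9] w 0.0399 g 30.0 j7 1.0 t 63.35 tilt [0.0001 0.0001]
```

```bash
python3 -m crank '[[[0,0,0,0,0.1],[0,0,0,0,0.1],[0,0,0,0,0.1],[0,0,0,0,0.1],[0,0,-20,0,0.1],[0,0,-60,0,0.1],[0,0,-110,0,0.2],[0,0,-150,0,0.35],[-20,-45,-170,1,0.35],[-40,-90,-170,2,0.35],[-60,-135,-170,2,0.35],[-75,-180,-170,2,0.35],[-88,-230,-170,2,0.35],[-88,-280,-170,2,0.35],[-88,-330,-170,2,0.35],[-88,-380,-170,2,0.35],[-88,-380,-170,2,0.35],[-88,-380,-170,2,0.35],[-88,-380,-120,2,0.35],[-88,-380,-75,2,0.35]]]'
python3 -m crank '[[[0,0,0,0,0.35],[0,0,0,0,0.35]]]'
python3 -c "
from h import *
go(.5415,-.0483,.0305,1.4)"
```

```text
time: 65.35
ee_pos: [0.543, -0.0458, 0.0879]
eef_rot: [-0.014, 1.0, 0.001, 0.001]
ft_force: [1.6, 0.5, -0.7]
width: 0.0583
grip_force: 0.0
time: 65.55
ee_pos: [0.5422, -0.0469, 0.0892]
eef_rot: [-0.014, 1.0, -0.0, -0.0]
ft_force: [0.8, 0.4, 0.9]
width: 0.0588
grip_force: 0.0
shift [ 0.7 -1.4 58.7] turn 0.2 | heading 1.59 pos [ 0.5422 -0.0469  0.0892] F [0.8 0.4 0.9] w 0.0588 g 0.0 j7 1.75 t 65.55 tilt [-0.001  -0.0001]
```

```bash
python3 -m crank '[[[0.7,-1.4,25,0.2,0.35],[0.7,-1.4,45,0.2,0.35],[0.7,-1.4,55,0.2,0.35],[0.7,-1.4,58,0.2,0.35],[0.7,-1.4,58,0.2,0.35],[0.7,-1.4,58,0.2,-1],[0.7,-1.4,58,0.2,-1],[0.7,-1.4,58,0.2,-1],[0.7,-1.4,58,0.2,-1],[0.7,-1.4,58,0.2,-1],[0.7,-1.4,58,0.2,-1],[0.7,-1.4,56,0.2,-1],[6,-1.4,56,0.2,-1],[16,-1.4,56,0.2,-1],[28,-1.4,56,0.2,-1],[42,-1.4,56,0.2,-1],[56,-1.4,56,0.2,-1],[70,-1.4,56,0.2,-1]]]'
python3 -m crank '[[[15,0,0,0,-1],[30,0,0,0,-1],[30,0,-30,0,-1],[30,0,-70,0,-1],[30,0,-100,0,-1],[30,0,-100,0,-1]]]'
python3 - <<'E'
from h import *
go(.431,.3655,.04,3.5)
c=snap('top','t2.png'); a=load('t1.png')['image'].astype(int)
d=np.abs(a-c['image']).max(2)>50; d[:, 178:]=0; st=cv2.connectedComponentsWithStats(d.astype(np.uint8))[2]
for s in st[1:]:
    if s[4]>20: print(s.tolist(), px(c,s[0],s[1],.015)[:2].round(3), px(c,s[0]+s[2],s[1]+s[3],.015)[:2].round(3))
E
```

```text
time: 67.35
ee_pos: [0.4705, -0.0512, 0.0322]
eef_rot: [-0.011, 1.0, 0.0, -0.0]
ft_force: [0.4, 0.0, 0.4]
width: 0.0399
grip_force: 29.9
time: 67.95
ee_pos: [0.4436, -0.0519, 0.1358]
eef_rot: [-0.011, 1.0, 0.001, 0.003]
ft_force: [-0.9, -0.3, -0.6]
width: 0.0393
grip_force: 29.9
shift [  3.7 417.4  96.6] turn -2.2 | heading 1.3 pos [ 0.4436 -0.0519  0.1358] F [-0.9 -0.3 -0.6] w 0.0393 g 29.9 j7 1.61 t 67.95 tilt [0.0058 0.002 ]
[176, 152, 2, 20, 34] [0.697 0.274] [0.629 0.266]
[152, 201, 11, 17, 70] [0.533 0.348] [0.477 0.31 ]
[127, 204, 11, 9, 65] [0.523 0.429] [0.494 0.392]
[129, 215, 11, 16, 78] [0.487 0.421] [0.435 0.383]
[153, 220, 11, 9, 72] [0.471 0.343] [0.442 0.306]
[153, 232, 11, 5, 30] [0.432 0.341] [0.416 0.305]
[130, 236, 11, 4, 24] [0.42  0.415] [0.407 0.379]
```

The first two cards lie in the tray as planned, and the tray has not moved. The third card goes in the middle.

```bash
python3 -m crank '[[[0,50,-10,-0.5,-1],[1,100,-10,-1,-1],[1,150,-10,-1.5,-1],[2,200,-10,-2,-1],[2,250,-10,-2.2,-1],[3,300,-10,-2.2,-1],[4,350,-10,-2.2,-1],[4,400,-10,-2.2,-1],[4,417,-10,-2.2,-1],[4,417,20,-2.2,-1],[4,417,60,-2.2,-1],[4,417,85,-2.2,-1],[4,417,100,-2.2,-1],[4,417,108,-2.2,-1],[4,417,108,-2.2,-1],[4,417,108,-2.2,-1]]]'
python3 -m crank '[[[0,0,0,0,0.1],[0,0,0,0,0.1],[0,0,0,0,0.1],[0,0,0,0,0.1],[0,0,-20,0,0.1],[0,0,-60,0,0.1],[0,0,-110,0,0.1],[0,0,-160,0,0.1],[0,-50,-190,0,0.1],[0,-100,-190,0,0.1],[0,-150,-190,0,0.1],[0,-200,-190,0,0.1],[0,-250,-190,0,0.1],[0,-300,-190,0,0.1],[0,-300,-190,0,0.1],[0,-300,-190,0,0.1]]]'
python3 - <<'E'
from h import *
go(.431,.3655,.04,3.5)
c=snap('top','t3.png'); a=load('t1.png')['image'].astype(int)
d=np.abs(a-c['image']).max(2)>50; d[:, 178:]=0; st=cv2.connectedComponentsWithStats(d.astype(np.uint8))[2]
for s in st[1:]:
    if s[4]>20: print(s.tolist(), px(c,s[0],s[1],.02)[:2].round(3), px(c,s[0]+s[2],s[1]+s[3],.02)[:2].round(3))
b=load('top0.png')['image'].astype(int); e=np.abs(b-c['image']).max(2)>60
for s in cv2.connectedComponentsWithStats(e.astype(np.uint8))[2][1:]:
    if s[4]>25: print('vs0',s.tolist())
E
```

```text
time: 69.6
ee_pos: [0.4293, 0.3653, 0.0255]
eef_rot: [-0.031, 1.0, 0.001, 0.001]
ft_force: [0.4, -0.5, -0.1]
width: 0.0395
grip_force: 29.9
time: 71.2
ee_pos: [0.4472, 0.0641, 0.2149]
eef_rot: [-0.029, 1.0, 0.0, 0.0]
ft_force: [-0.4, 0.6, 0.1]
width: 0.0481
grip_force: 0.0
shift [ -1.1 301.7 175.2] turn -0.2 | heading 3.31 pos [0.4472 0.0641 0.2149] F [-0.4  0.6  0.1] w 0.0481 g 0.0 j7 1.36 t 71.2 tilt [0.0006 0.001 ]
[176, 152, 2, 20, 34] [0.696 0.273] [0.628 0.265]
[128, 201, 36, 36, 365] [0.533 0.425] [0.416 0.304]
[153, 201, 10, 9, 49] [0.532 0.344] [0.503 0.31 ]
[127, 204, 11, 10, 65] [0.523 0.428] [0.49  0.391]
[154, 231, 11, 6, 30] [0.435 0.337] [0.416 0.301]
vs0 [218, 148, 48, 38, 932]
vs0 [209, 181, 6, 10, 38]
vs0 [187, 186, 108, 198, 9768]
vs0 [250, 189, 16, 2, 28]
vs0 [312, 205, 20, 39, 503]
vs0 [118, 210, 52, 39, 1583]
vs0 [45, 213, 23, 44, 574]
vs0 [3, 292, 12, 25, 70]
vs0 [0, 316, 99, 68, 4625]
vs0 [284, 333, 13, 45, 300]
vs0 [228, 334, 7, 11, 50]
vs0 [230, 351, 5, 14, 30]
vs0 [97, 373, 27, 11, 168]
vs0 [222, 374, 13, 10, 84]
vs0 [298, 375, 5, 9, 26]
```

All three cards are in the tray, and the rest of the scene matches the first picture.

```bash
python3 -c "
from bench import r
print(r.close_job())"
```

```text
the job is handed in; nothing more can be done
None
```

I finished the job and handed it in, at about 71 s of the 210 s allowed: the blade was set to within about 1 mm of its line by camera and left in for the first plunger press, then laid back on its rest. All three cards were pushed home, the plunger was pressed fully down again, and the cards were cleared into the tray with the spray bottle, tip box and marker left alone.

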